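# Fetch the slotted die from a deep well with a T-foot picker

### The job

Using the T-foot picker from its stand, fetch the steel die with the slotted swivel plate out of its deep well: feel for the slot with light pressure, never pushing hard, turn the foot under the plate and lift. Set the die down gently, upright, on the tray's floor, never touching it with the fingers. Then hang the picker back in its stand and let go; leave the other two blocks in their wells.

Things in the scene. Friction and masses are not known exactly. Their poses are not given: they have to be found in the camera images.
- picker: Loose T-foot picker, 188 mm tall, 0.12 kg, hanging upright in the stand. Origin: centre of its foot's underside; z up to the handle. Foot: steel cross-bar 24 mm along x, 6 mm along y, 6 mm high. Above it a round shaft of 6.4 mm diameter and a brass collar of 40 mm diameter at z 117 to 123 mm. A half turn about z makes no difference.
- picker_grip (a point): Point on the picker's axis, 150 mm above its origin, to grip: the middle of its dark wooden handle, which runs from z 123 to 188 mm and is 26 mm wide along the picker's x, 14 mm along its y (grip it across the 14 mm). Axes as the picker's.
- stand: Light wooden square tube, upright, fixed, 50 x 50 mm, 127 mm high, on a thin dark foot; open hole 30 x 30 mm down its middle. Origin: centre of its underside on the table. The hanging picker's collar rests on its top; the picker's origin is then 10 mm above the table, on the stand's axis.
- rack: Wooden rack, fixed, 72 mm along its x, 196 mm along its y, 130 mm high, open at the top. Origin: centre of its underside. Three square wells 52 x 52 mm at y = -62, 0 and +62 mm, walls 10 mm, well floors 6 mm above the table. Each well holds one block; which is where varies.
- die: The die to fetch: loose steel block 44 x 44 mm, 44 mm high, 0.25 to 0.45 kg, deep in a well, sides along the rack's. Origin: centre of its underside, z up. Under the plate on its top is a cavity 32 x 32 mm from z 26 to 39 mm, in which the picker's foot can turn right round; turned 60 to 90 degrees from the slot it holds the plate from below.
- die_top (a point): Centre of the die's top, 44 mm above its origin, axes as the die's. Here a dark plate 34 x 28 mm, 5 mm thick, with a slot 28 x 10 mm along its length, swivels stiffly (0.08 N m). Its angle, up to 43 degrees either way from the die's x, is not measured: press the foot on it with 3 to 6 N and turn until it enters (within about 8 degrees). Over 25 N fails.
- plain_block: Loose plain solid steel block 44 x 44 x 44 mm in another well; flat top, no plate, no slot. Origin: centre of its underside. Leave it in its well.
- stub_block: Loose steel block 44 x 44 x 30 mm with a round stub 14 mm across and 14 mm high on top, in another well. Origin: centre of its underside. Leave it in its well.
- tray: Shallow aluminium tray, fixed, empty, 150 mm along its x, 130 mm along its y; walls 4 mm thick, 14 mm high; inner floor about 4 mm above the table. Origin: centre of its underside. The tray and the stand are on opposite sides of the rack, either way round.
There are look-alikes about, which are no part of the job. What is shaped like the picker but green, red or white is not meant.

How it is judged:
By the outcome, as a careful person would: the job done as asked, in the order asked, and still so for the second after the job is handed in, with the robot touching nothing.
It also fails if it takes over 72 s, if anything falls off the work surface, if the arm or the gripper's body presses on something with over 40 N, if the wrist force passes 120 N, or if a joint passes its speed limit or range.

### The arm

A 7-joint arm with a two-finger parallel gripper is mounted at the origin on the work surface. World frame = base frame: x ahead of the robot, y to its left, z up, the work surface at z = 0. Lengths are in m, angles in rad, forces in N, time in s.
With the tool pointing down it reaches from about 0.425 to 0.925 m from the base axis. Payload 6.8 kg.
Tool frame: the origin (TCP) lies at the very end of the fingers, on their centre line; the grasp point (between the pads) lies 19 mm behind it; z points along the fingers, x is the direction in which the jaws open and shut, and the axes are right-handed (so a half turn about z gives the same grasp; the last joint's range is limited). The gripper opens to 85 mm and grips with 20 to 120 N. Pads are 22 mm wide; open, the fingers measure 114 mm over their backs; the gripper's body (76 mm by 85 mm) begins 54 mm behind the grasp point. The pads swing forward as they close: fully open they stand 13 mm farther back than shut.
Start: joints at [1.048, 0.477, 0.022, 1.555, -0.011, 1.109, -0.083], TCP at [0.272, -0.618, 0.231] pointing down, gripper open.
Joint ranges: [-2.96, 2.96], [-0.34, 2.1], [-1.41, 1.46], [0.24, 2.44], [-1.37, 4.51], [0.17, 1.92], [-2.96, 2.96]. Speed limits (rad/s): [2.39, 2.39, 3.14, 3.14, 3.14, 3.14, 3.14].

### API

Orientations are given as a rotation vector (axis times angle).
In Python, from bench import r, grab_frame gives the robot as it stands. The module is installed in compiled form; this text tells all that it offers.
- The arm moves only by the tool send_rows, never from a script. Its argument "series" is a list of rows, each a list of 2 entries, a list of its own where there are three numbers: the shift along the tool's x, y, z in m, then the turn, a rotation vector about the tool's x, y, z in units of 5 degrees (1.0 is 5 degrees). A call has 1 to 20 rows; each row shifts and turns the commanded pose from where the row before left it, along the tool's axes as they then stand; what a row does not reach is not made up. A row lasts 1/8 s, in which the tool goes at most 62.5 mm and 10.7 degrees, less where a joint would pass 70% of its speed; a pose out of reach is approached as far as the arm can. A call is refused whole if a number of a shift passes 0.0625 or a number of a turn 1, either way. A call with a gripper value outside its range is refused whole. "fingers" is the closure in counts, from 0 (fully open) to 255 (shut), set as the call begins (left out, the last holds). The fingers move at their own pace and stop on an object; "grip_force" is the grip in N (left out, the last holds). Time passes only in rows, so rows that do not move let the fingers close. It gives the time, the measured TCP pose, the force and the opening at its end, in the units of the state.
- r.get_obs(): the state, without advancing time (a new reading comes with each control period).
- grab_frame(name): name is "scene" or "top"; returns a dict with "frame" (480x640x3 uint8, red, green, blue), "fx", "fy", "cx", "cy" (pixels), "origin" and "rotation" of the camera in the world. Camera axes: x right, y down, z forward; pixel columns grow to the right and rows downward; lengths in m; the calibration is good to about 2 mm. A picture is of the moment at which its call begins. There is no depth.
- r.hand_in(): hands the job in, once; it reports no verdict.
The state is a dict: "clock": time; "joints": joint angles; "qvel": joint speeds; "tau": joint torques, N m; "tcp_pos": TCP position; "orientation": TCP orientation; "contact_force": force on the tool from outside, world axes, zero at the start; "moment": the same for the moment, N m; "grip_width": finger opening in m.
Only numpy, scipy, OpenCV 4.12 (cv2) and the standard library are available. Lean on these libraries where they do the work, as an engineer would, in place of code of your own. Each camera call takes 0.05 s, during which the arm holds its last target.

## Working session

There is one attempt and no reset: what is moved stays moved. The work goes in short steps, Python scripts to look and compute and a tool call to move; the robot and the scene stay as the last step left them, time stands still between calls to the robot, and variables do not carry over. Pictures are saved under pics/ and viewed, and the job is handed in when it is done.

Besides the shell and the picture viewer there is one more tool, called after ">>>" as name([rows], argument=value, ...), one row to a line, values as JSON. send_rows: Moves the arm, as the interface text tells. Its arguments: {"type":"object","properties":{"series":{"type":"array"},"fingers":{"type":"number"},"grip_force":{"type":"number"}},"required":["series"]}

```bash
mkdir -p pics; ls; cat > h.py <<'E'
import numpy as np, cv2
from bench import r, grab_frame
def shot(name,fn):
    f=grab_frame(name); cv2.imwrite('pics/'+fn+'.png',cv2.cvtColor(f['frame'],cv2.COLOR_RGB2BGR))
    np.savez('pics/'+fn+'.npz',**{k:np.array(v) for k,v in f.items()}); return f
def load(fn): return dict(np.load('pics/'+fn+'.npz'))
def proj(f,P):
    R=np.array(f['rotation']).reshape(3,3); c=R.T@(np.array(P,float)-f['origin'])
    return np.array([f['fx']*c[0]/c[2]+f['cx'],f['fy']*c[1]/c[2]+f['cy']])
def back(f,u,v,z):
    R=np.array(f['rotation']).reshape(3,3); d=R@np.array([(u-f['cx'])/f['fx'],(v-f['cy'])/f['fy'],1])
    o=np.array(f['origin']); return o+d*(z-o[2])/d[2]
def crop(fn,out,x0,y0,x1,y1,s):
    im=cv2.imread('pics/'+fn+'.png')[y0:y1,x0:x1]
    cv2.imwrite('pics/'+out+'.png',cv2.resize(im,None,fx=s,fy=s,interpolation=cv2.INTER_CUBIC))
E
python3 - <<'E'
from h import *
for n in('scene','top'):
    f=shot(n,n+'0'); print(n,f['fx'],f['cx'],f['cy'],f['origin'],np.round(f['rotation'],3).tolist())
print(r.get_obs())
E
```

```text
pics
scene 449.0589762679082 316.9912517658622 235.5419590085298 [ 1.0182914  -0.58234986  0.70729175] [-2.112, -0.845, 0.426]
top 590.6087340009223 321.5567414567181 240.27295457775384 [ 0.46491545 -0.04133586  1.24473413] [-2.177, 2.197, -0.083]
{'clock': 0.1, 'joints': array([ 1.04788465,  0.47772982,  0.02236272,  1.55635533, -0.01150442,
        1.10929097, -0.08311304]), 'qvel': array([-1.05112176e-04, -2.50108481e-03,  5.82127577e-04, -1.99045187e-03,
       -3.02341465e-04, -2.41991720e-05, -1.15289330e-03]), 'tau': array([ 4.30558677e-03, -5.97764647e+01,  1.61397479e+00, -2.81952828e+01,
        1.28973217e-02,  5.02906245e-03,  6.56719052e-06]), 'tcp_pos': array([ 0.27180119, -0.61727508,  0.23041386]), 'orientation': array([-2.63059771e+00,  1.71597021e+00,  2.27865086e-03]), 'contact_force': array([0.7748397 , 0.70435777, 0.42819153]), 'moment': array([ 0.01714844, -0.0010848 , -0.00379337]), 'grip_width': 0.08529361131437911}
```

```bash
sed -i "s/np.array(f\['rotation'\]).reshape(3,3)/cv2.Rodrigues(np.array(f['rotation'],float))[0]/" h.py; python3 - <<'E'
from h import *
for n in('scene0','top0'):
    f=load(n); print(n,np.round(proj(f,[0.5,0,0]),1),np.round(proj(f,[0.272,-0.618,0.231]),1))
E
```

```text
scene0 [334.2 265.9] [-46.8 283.6]
top0 [299.5 266. ] [661.  393.6]
```

View pics/scene0.png

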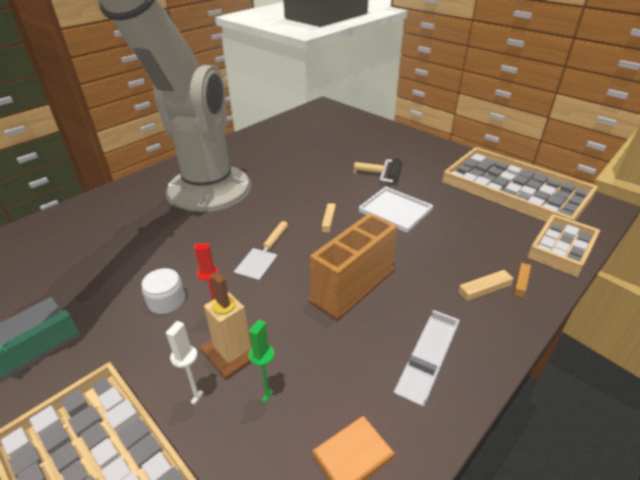

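View pics/top0.png

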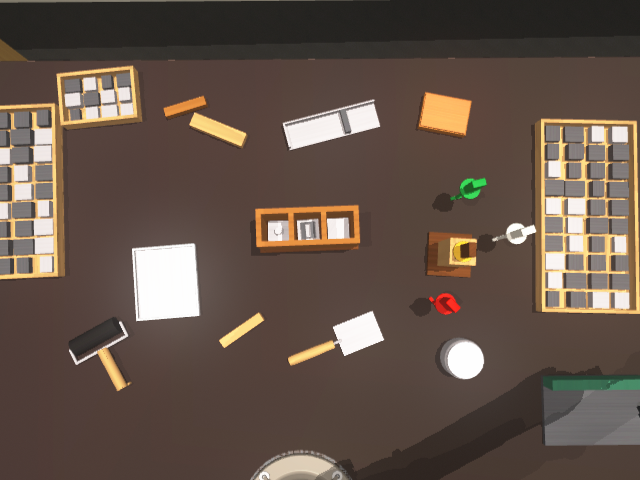

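Candidates for the picker in the top view: brown handle and brass collar in the stand (463,250), red (447,302), green (472,188), white (517,234). I choose the one in the stand. For the wells: stub (278,230), slotted (308,230), plain (338,229). Close crops next.

```bash
python3 - <<'E'
from h import *
crop('top0','c1',245,195,370,260,6)
crop('top0','c2',415,170,545,320,4)
crop('scene0','c3',160,230,290,410,4)
crop('top0','c4',120,230,215,330,5)
E
```

```text
(no output)
```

View pics/c1.png

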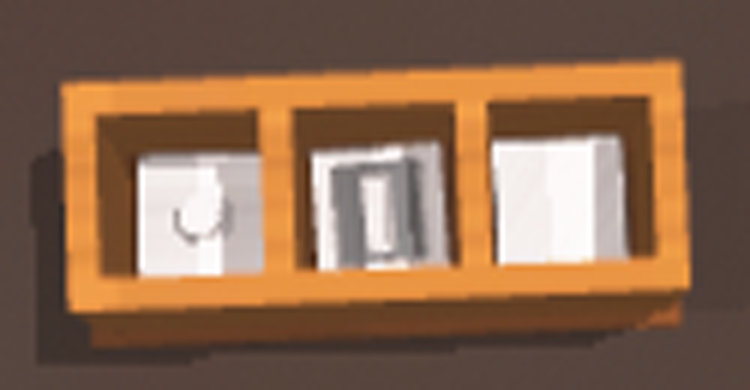

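View pics/c2.png

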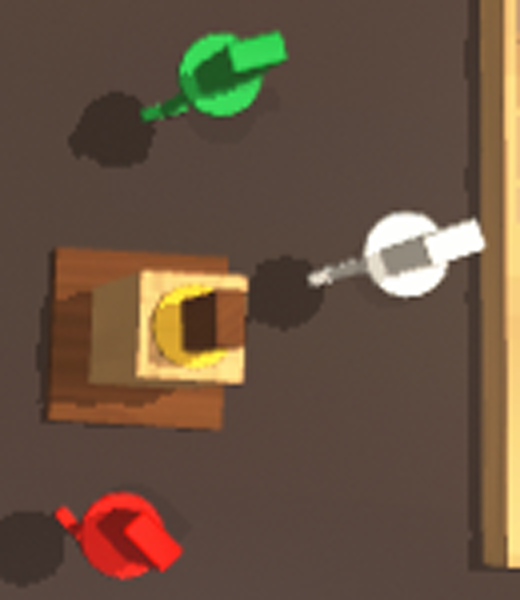

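View pics/c3.png

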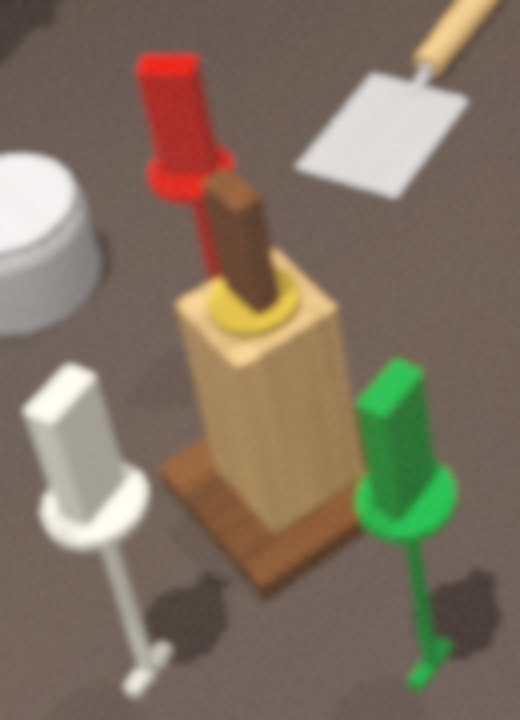

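View pics/c4.png

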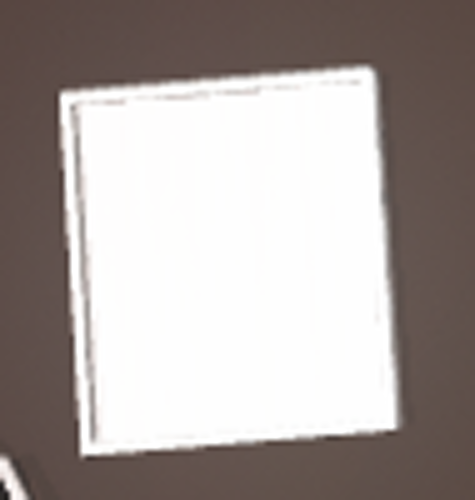

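```bash
cat > fit.py <<'E'
from h import *
from scipy.optimize import least_squares
def rect(f,px,sx,sy,z,x0):
    # px order: (+x,+y),(+x,-y),(-x,-y),(-x,+y) in object
    L=np.array([[sx,sy],[sx,-sy],[-sx,-sy],[-sx,sy]])/2
    def P(p):
        c,s=np.cos(p[2]),np.sin(p[2]); return [[p[0]+c*a-s*b,p[1]+s*a+c*b,z] for a,b in L]
    fun=lambda p: np.concatenate([proj(f,q)-u for q,u in zip(P(p),px)])
    s=least_squares(fun,x0,x_scale=[.01,.01,.1]); return s.x,np.round(s.fun,2)
E
python3 - <<'E'
from fit import *
f=load('top0')
def go(name,px,off,k,sx,sy,z):
    px=np.array(px)/k+off
    x,e=rect(f,px,sx,sy,z,[.55,0,0]); print(name,np.round(x,4),np.degrees(x[2]).round(1),e.tolist())
    # tilt 90deg range
go('rack',[(62,84),(682,62),(690,288),(70,312)],(245,195),6,.072,.196,.130)
go('stand',[(140,272),(246,276),(243,384),(137,380)],(415,170),4,.05,.05,.127)
go('handle',[(215,290),(247,290),(246,348),(214,348)],(415,170),4,.026,.014,.198)
go('tray',[(60,92),(374,67),(400,430),(82,456)],(120,230),5,.150,.130,.014)
go('dietop',[(308,150),(438,142),(447,266),(317,272)],(245,195),6,.044,.044,.050)
go('plate',[(333,164),(412,156),(424,262),(342,268)],(245,195),6,.034,.028,.050)
print(back(f,415+187/4,170+325/4,.133), 'collar centre')
E
python3 - <<'E'
from h import *
crop('top0','c5',290,212,330,245,18)
crop('top0','c6',440,225,485,275,12)
E
```

```text
rack [ 0.5719 -0.0203  0.0281] 1.6 [0.09, 0.08, -0.12, -0.05, 0.14, 0.06, -0.11, -0.09]
stand [ 0.5202 -0.3141 -0.0505] -2.9 [0.04, 0.3, -0.16, 0.39, -0.0, -0.3, 0.12, -0.39]
handle [ 0.5205 -0.3142 -0.0369] -2.1 [0.01, -0.16, -0.12, 0.05, -0.0, 0.16, 0.12, -0.05]
tray [0.4688 0.2774 0.0735] 4.2 [0.34, 0.34, -0.18, 0.2, -0.47, -0.29, 0.31, -0.23]
dietop [ 0.5724 -0.0191  0.0547] 3.1 [0.11, -0.5, 0.04, -0.54, -0.08, 0.33, -0.07, 0.71]
plate [ 0.5707 -0.0192  0.0863] 4.9 [-0.19, 0.43, 0.36, 0.46, -0.05, -0.6, -0.13, -0.29]
[ 0.52125699 -0.31051982  0.133     ] collar centre
```

View pics/c5.png

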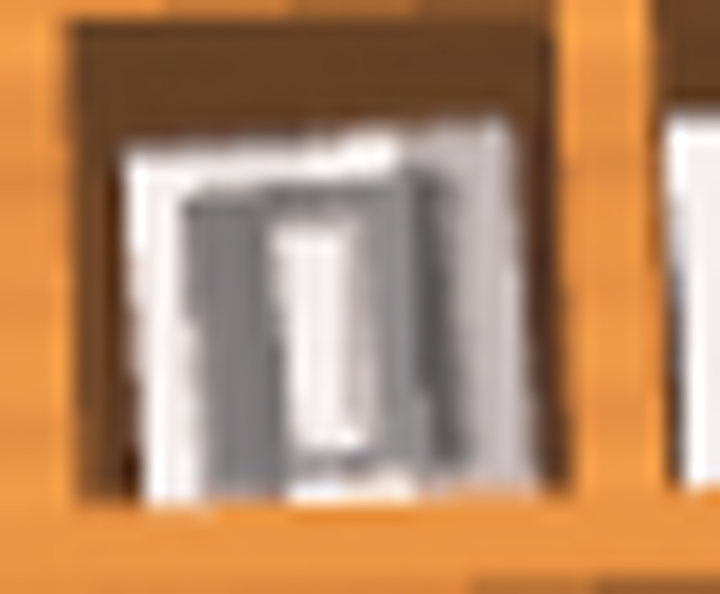

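View pics/c6.png

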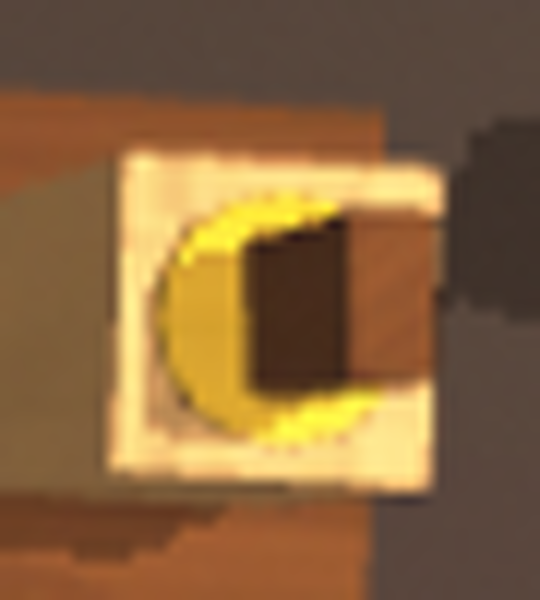

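```bash
python3 - <<'E'
from fit import *
f=load('top0')
print('slot',back(f,290+322/18,212+335/18,.050))
print('slot cavity?',back(f,290+322/18,212+335/18,.045))
# predicted corners in scene
g=load('scene0')
def corners(p,sx,sy,z):
    c,s=np.cos(p[2]),np.sin(p[2]); return [proj(g,[p[0]+c*a-s*b,p[1]+s*a+c*b,z]).round(1).tolist() for a,b in np.array([[sx,sy],[sx,-sy],[-sx,-sy],[-sx,sy]])/2]
print('rack',corners([.5719,-.0203,.0281],.072,.196,.13))
print('stand',corners([.5202,-.3141,-.0505],.05,.05,.127))
print('handle',corners([.5205,-.3142,-.0369],.026,.014,.198))
print('tray',corners([.4688,.2774,.0735],.15,.13,.014))
crop('scene0','c7',300,180,440,320,5); crop('scene0','c8',190,260,260,380,5)
E
```

```text
slot [ 0.57029484 -0.01907493  0.05      ]
slot cavity? [ 0.57073585 -0.01898177  0.045     ]
rack [[396.4, 225.1], [336.6, 272.4], [308.6, 255.7], [369.3, 212.2]]
stand [[242.7, 306.0], [218.4, 321.2], [202.5, 305.3], [226.4, 291.1]]
handle [[224.5, 278.0], [217.3, 282.2], [208.4, 274.3], [215.5, 270.3]]
tray [[431.4, 205.5], [406.4, 228.3], [358.1, 207.1], [384.5, 186.9]]
```

View pics/c7.png

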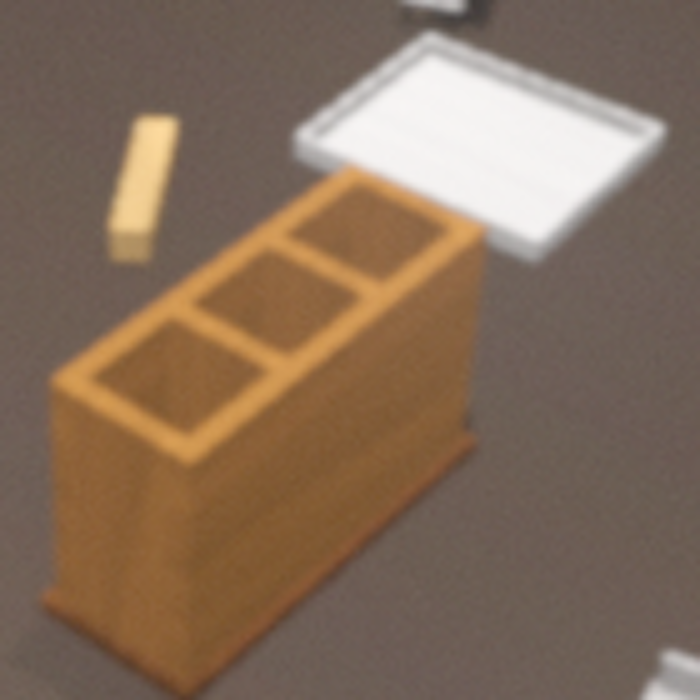

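View pics/c8.png

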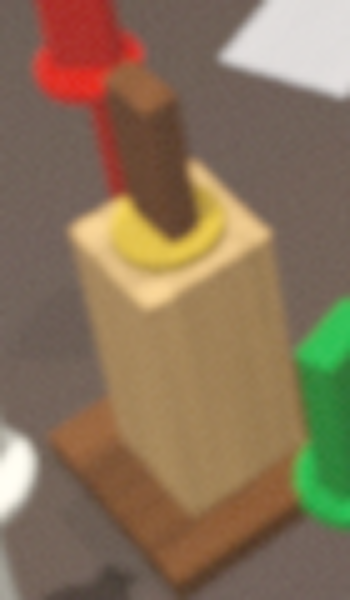

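```bash
cat >> h.py <<'E'
from scipy.spatial.transform import Rotation as Ro
def state():
    o=r.get_obs(); R=Ro.from_rotvec(o['orientation']).as_matrix()
    yaw=np.degrees(np.arctan2(R[1,0],R[0,0]))
    print('t',round(o['clock'],2),'tcp',np.round(o['tcp_pos'],4),'yaw_x %.2f'%yaw,'tilt(z axis)',np.round(R[:,2],4),'F',np.round(o['contact_force'],1),'M',np.round(o['moment'],2),'w',round(o['grip_width'],4),'q',np.round(o['joints'],2))
    return o,R,yaw
def plan(p,yaw=None,p0=None,R0=None,yaw0=None):
    o,R,y=state()
    d=np.array(p)-o['tcp_pos']; t=R.T@d
    print('tool shift total',np.round(t*1000,1),'mm |%.1f|'%np.linalg.norm(t*1000))
    if yaw is not None:
        c,s=np.cos(np.radians(yaw)),np.sin(np.radians(yaw))
        T=np.array([[c,s,0],[s,-c,0],[0,0,-1.]])
        w=Ro.from_matrix(R.T@T).as_rotvec(); print('tool turn units',np.round(np.degrees(w)/5,2))
        print('shift in final tool frame',np.round(T.T@d*1000,1))
E
python3 - <<'E'
from h import *
plan([.5205,-.314,.26],87.5)
plan([.5205,-.314,.26],-92.5)
E
```

```text
t 0.1 tcp [ 0.2718 -0.6173  0.2304] yaw_x -66.23 tilt(z axis) [-8.0e-04  1.5e-03 -1.0e+00] F [0.8 0.7 0.4] M [ 0.02 -0.   -0.  ] w 0.0853 q [ 1.05  0.48  0.02  1.56 -0.01  1.11 -0.08]
tool shift total [-177.4 -349.8  -29.3] mm |393.3|
tool turn units [-2.000e-02  1.000e-02 -3.075e+01]
shift in final tool frame [313.8 235.2 -29.6]
t 0.1 tcp [ 0.2718 -0.6173  0.2304] yaw_x -66.23 tilt(z axis) [-8.0e-04  1.5e-03 -1.0e+00] F [0.8 0.7 0.4] M [ 0.02 -0.   -0.  ] w 0.0853 q [ 1.05  0.48  0.02  1.56 -0.01  1.11 -0.08]
tool shift total [-177.4 -349.8  -29.3] mm |393.3|
tool turn units [0.01 0.02 5.25]
shift in final tool frame [-313.8 -235.2  -29.6]
```

```bash
python3 - <<'E'
from h import *
f=load('top0')
for n,u,v in (('white',532,230),('white',500,238),('red',452,308),('green',482,183),('whitefoot',494,240)): print(n,back(f,u,v,.18),back(f,u,v,.12),back(f,u,v,.0))
E
```

```text
white [ 0.55624538 -0.42756586  0.18      ] [ 0.56139202 -0.44933073  0.12      ] [ 0.57168528 -0.49286047  0.        ]
white [ 0.54224203 -0.36906382  0.18      ] [ 0.54659954 -0.38753198  0.12      ] [ 0.55531457 -0.4244683   0.        ]
red [ 0.41711331 -0.27894136  0.18      ] [ 0.41441956 -0.29233093  0.12      ] [ 0.40903206 -0.31911006  0.        ]
green [ 0.64300699 -0.33935046  0.18      ] [ 0.65304282 -0.35614421  0.12      ] [ 0.67311448 -0.3897317   0.        ]
whitefoot [ 0.53871315 -0.35808252  0.18      ] [ 0.5428718  -0.37593186  0.12      ] [ 0.55118911 -0.41163053  0.        ]
```

>>> send_rows([
  [[-0.02,-0.045,-0.03],[0,0,0]],
  [[-0.02,-0.045,0],[0,0,0]],
  [[-0.02,-0.045,0],[0,0,0]],
  [[-0.02,-0.045,0],[0,0,0]],
  [[-0.02,-0.045,0],[0,0,0]],
  [[-0.02,-0.045,0],[0,0,0]],
  [[-0.02,-0.045,0],[0,0,0]],
  [[-0.02,-0.03,0],[0,0,0]],
  [[-0.017,-0.005,0],[0,0,1]],
  [[0,0,0],[0,0,1]],
  [[0,0,0],[0,0,1]],
  [[0,0,0],[0,0,1]],
  [[0,0,0],[0,0,1]],
  [[0,0,0],[0,0,0.25]],
  [[0,0,0],[0,0,0]],
], fingers=100, grip_force=60)

```text
clock: 1.98
tcp_pos: [0.5209, -0.3146, 0.2611]
orientation: [2.174, -2.268, -0.001]
contact_force: [-0.0, 0.4, -0.1]
grip_width: 0.0516
```

```bash
python3 - <<'E'
from h import *
plan([.5205,-.3142,.141],-92.3)
f=shot('scene','s1'); crop('s1','c9',160,170,300,350,4)
f=shot('top','t1'); crop('t1','c10',415,190,535,310,5)
E
```

```text
t 1.98 tcp [ 0.5209 -0.3146  0.2611] yaw_x -92.41 tilt(z axis) [-4.e-04  2.e-04 -1.e+00] F [-0.   0.4 -0.1] M [ 0.02  0.   -0.02] w 0.0516 q [ 0.46  0.34 -0.03  1.69  0.01  1.11 -1.18]
tool shift total [ -0.4   0.4 120.1] mm |120.1|
tool turn units [ 0.01  0.   -0.02]
shift in final tool frame [ -0.4   0.4 120.1]
```

View pics/c9.png

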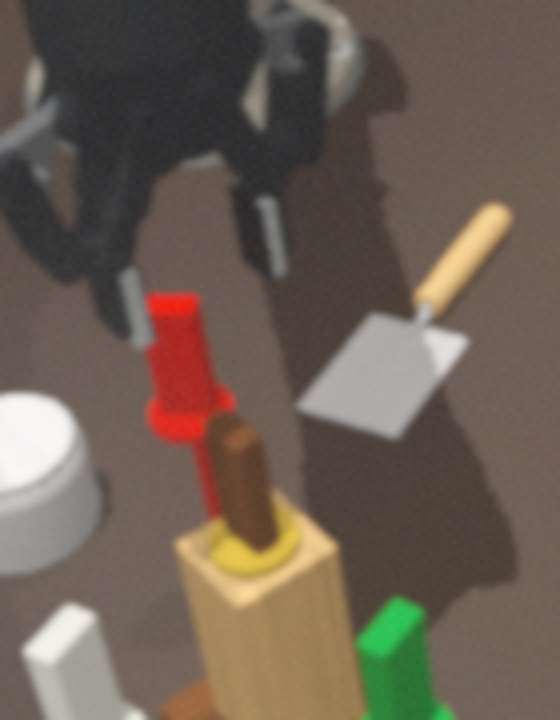

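View pics/c10.png

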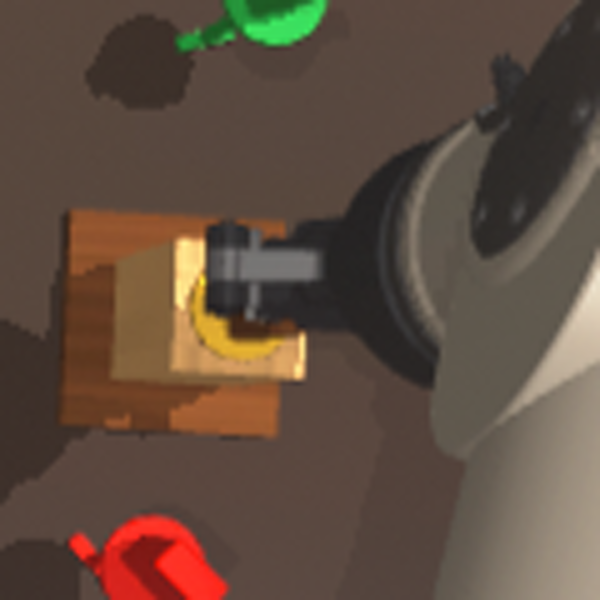

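>>> send_rows([
  [[0,0,0.03],[0,0,0]],
  [[0,0,0.03],[0,0,0]],
  [[0,0,0.03],[0,0,0]],
  [[0,0,0.02],[0,0,0]],
  [[0,0,0.008],[0,0,0]],
  [[0,0,0],[0,0,0]],
])

```text
clock: 2.82
tcp_pos: [0.521, -0.3147, 0.1432]
orientation: [2.173, -2.269, -0.001]
contact_force: [0.5, -0.3, 0.2]
grip_width: 0.0517
```

```bash
python3 - <<'E'
from h import *
state()
f=shot('scene','s2'); crop('s2','c11',160,200,300,350,5)
E
```

```text
t 2.83 tcp [ 0.521  -0.3147  0.1432] yaw_x -92.47 tilt(z axis) [-3.e-04  2.e-04 -1.e+00] F [ 0.5 -0.3  0.2] M [-0.04  0.05 -0.01] w 0.0517 q [ 0.47  0.46 -0.03  1.8   0.02  0.88 -1.19]
```

View pics/c11.png

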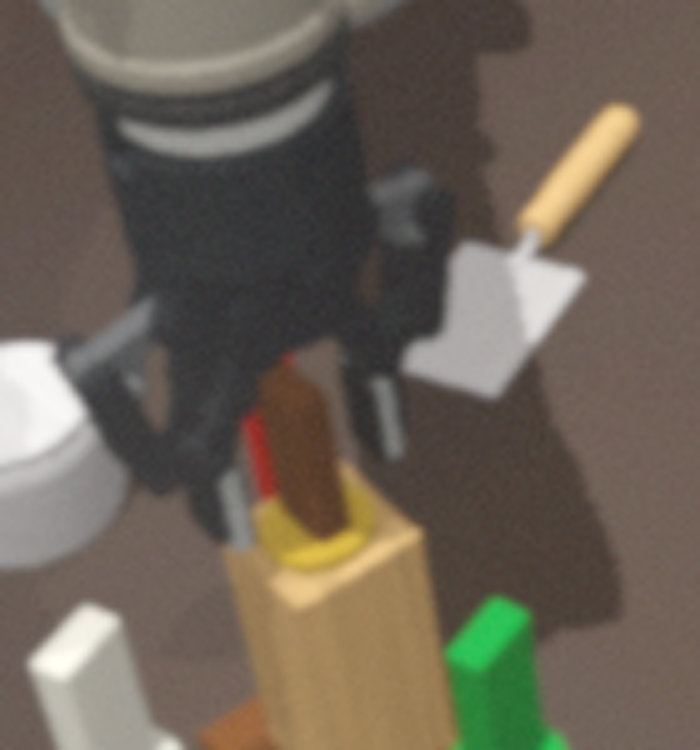

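```bash
python3 - <<'E'
from h import *
g=load('s2')
c=lambda P:((proj(g,P)-[160,200])*5).round(0)
for z in(.1432,.149): print(c([.532,-.3147-.026,z]),c([.532,-.3147+.026,z]))
print(c([.5335,-.3212,.133]),c([.5335,-.3072,.133]),c([.5335,-.3212,.198]),c([.5335,-.3072,.198]))
E
```

```text
[263. 556.] [386. 474.]
[260. 544.] [384. 462.]
[317. 547.] [350. 525.] [288. 411.] [323. 389.]
```

>>> send_rows([
  [[0,0,0],[0,0,0]],
  [[0,0,0],[0,0,0]],
  [[0,0,0],[0,0,0]],
  [[0,0,0],[0,0,0]],
  [[0,0,0],[0,0,0]],
  [[0,0,0],[0,0,0]],
], fingers=255, grip_force=80)

```text
clock: 3.62
tcp_pos: [0.5215, -0.3149, 0.1441]
orientation: [-2.173, 2.269, -0.002]
contact_force: [-0.7, 0.1, 5.9]
grip_width: 0.0134
```

```bash
python3 - <<'E'
from h import *
state()
f=shot('scene','s3'); crop('s3','c12',160,200,300,350,5)
E
```

```text
t 3.62 tcp [ 0.5215 -0.3149  0.1441] yaw_x -92.48 tilt(z axis) [ 1.2e-03 -6.0e-04 -1.0e+00] F [-0.7  0.1  5.9] M [0.09 0.23 0.02] w 0.0134 q [ 0.47  0.46 -0.03  1.8   0.02  0.88 -1.19]
```

View pics/c12.png

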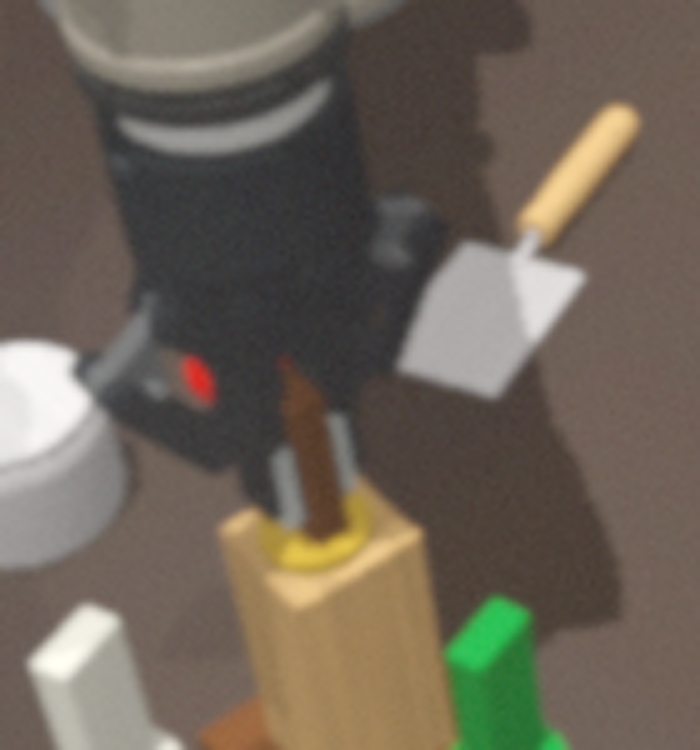

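>>> send_rows([
  [[0,0,-0.01],[0,0,0]],
  [[0,0,-0.03],[0,0,0]],
  [[0,0,-0.03],[0,0,0]],
  [[0,0,-0.03],[0,0,0]],
  [[0,0,-0.03],[0,0,0]],
  [[0,0,-0.03],[0,0,0]],
  [[0,0,0],[0,0,0]],
  [[0,0,0],[0,0,0]],
])

```text
clock: 4.68
tcp_pos: [0.5204, -0.3144, 0.3023]
orientation: [2.172, -2.269, -0.002]
contact_force: [0.3, 0.8, -1.4]
grip_width: 0.013
```

```bash
python3 - <<'E'
from h import *
plan([.572,-.020,.305],-85)
f=shot('scene','s4'); crop('s4','c13',150,100,290,350,3)
g=f
for P in ([.521,-.3146,.17],[.521+.012,-.3146,.17],[.521-.012,-.3146,.17],[.521,-.3146,.29]): print((proj(g,P)-[150,100])*3)
E
```

```text
t 4.67 tcp [ 0.5204 -0.3144  0.3023] yaw_x -92.48 tilt(z axis) [-1.5e-03  7.0e-04 -1.0e+00] F [ 0.3  0.8 -1.4] M [0.05 0.06 0.  ] w 0.013 q [ 0.46  0.31 -0.03  1.63  0.01  1.2  -1.18]
tool shift total [-296.4  -38.8   -2.6] mm |298.9|
tool turn units [ 0.02  0.01 -1.5 ]
shift in final tool frame [-288.8  -77.    -2.7]
[206.77198419 565.49981399]
[219.69557714 576.02988148]
[194.07195242 555.15190284]
[171.66211533 397.00090554]
```

View pics/c13.png

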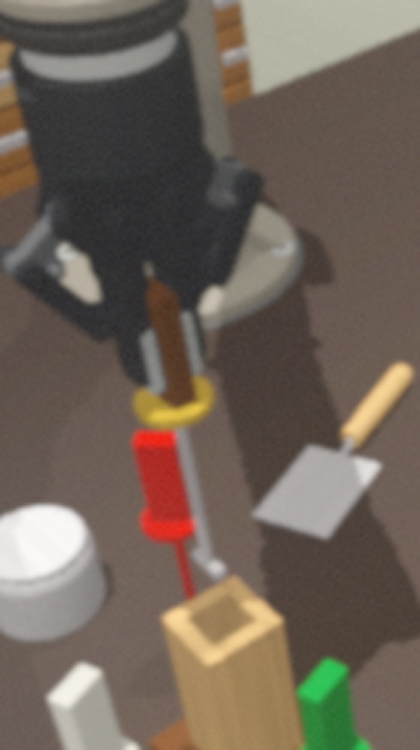

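```bash
python3 - <<'E'
from fit import *
g=load('scene0')
px=np.array([(485,228),(190,462),(50,380),(350,165)])/5+[300,180]
px=px[[3,0,1,2]]  # guess
pred=[proj(g,P) for P in ([.5719+.036,-.0203+.098,.13],[.5719+.036,-.0203-.098,.13])]
px=np.array([(485,228),(190,462),(50,380),(350,165)])/5+[300,180]
print(pred); x,e=rect(g,px,.072,.196,.13,[.57,-.02,.03]); print('rack',x,e)
px=np.array([(272,232),(148,308),(70,230),(194,160)])/5+[190,260]
x,e=rect(g,px,.05,.05,.127,[.52,-.31,-.05]); print('stand',x,e)
f=shot('top','t4'); crop('t4','c14',360,140,500,300,5)
print((proj(f,[.5204,-.3144,.17])-[360,140])*5)
E
```

```text
[array([397.17823961, 225.88258101]), array([335.14446148, 271.95655659])]
rack [ 0.57413464 -0.01967688  0.03187391] [ 0.31 -0.25 -0.09  0.41 -0.25  0.15  0.06 -0.58]
stand [ 0.52351047 -0.31287461 -0.06769512] [-0.05  0.4   0.21  0.26  0.23 -0.35 -0.41 -0.34]
[543.83605462 553.13781204]
```

View pics/c14.png

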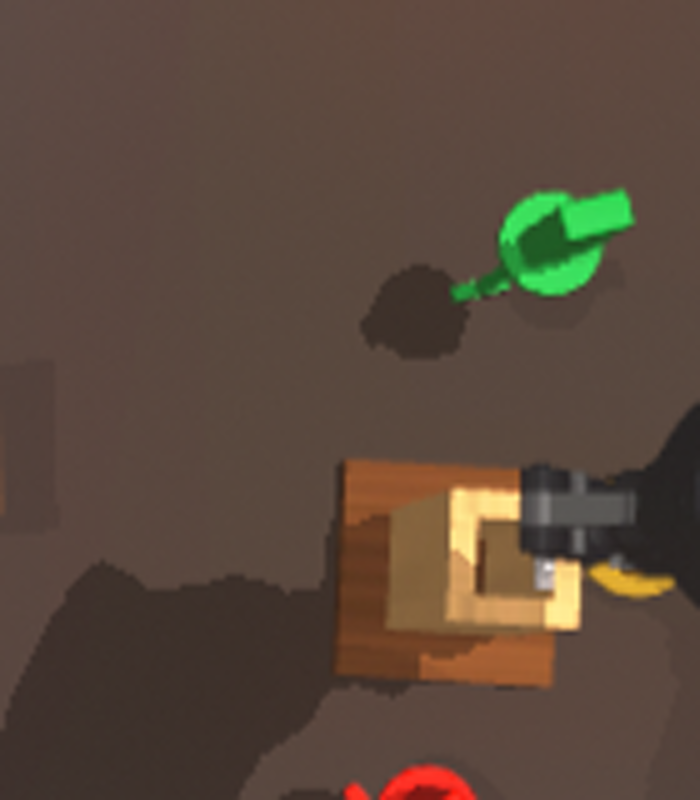

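>>> send_rows([
  [[-0.02,-0.0026,0],[0,0,0]],
  [[-0.037,-0.0048,0],[0,0,0]],
  [[-0.04,-0.0052,0],[0,0,0]],
  [[-0.04,-0.0052,0],[0,0,0]],
  [[-0.04,-0.0052,0],[0,0,0]],
  [[-0.04,-0.0052,0],[0,0,0]],
  [[-0.04,-0.0052,0],[0,0,0]],
  [[-0.03,-0.004,0],[0,0,0]],
  [[-0.0103,-0.0014,0],[0,0,0]],
  [[0,0,0],[0,0,-0.85]],
  [[0,0,0],[0,0,-0.85]],
  [[0,0,0],[0,0,0]],
  [[0,0,0],[0,0,0]],
])

```text
clock: 6.4
tcp_pos: [0.5725, -0.0199, 0.3032]
orientation: [2.332, -2.104, -0.0]
contact_force: [0.6, 0.6, -1.3]
grip_width: 0.0131
```

```bash
python3 - <<'E'
from h import *
plan([.572,-.019,.2],-84)
f=shot('scene','s5'); crop('s5','c15',270,80,430,340,3)
for P in ([.572,-.019,.171],[.572+.012,-.0178,.171],[.572-.012,-.0202,.171]): print((proj(f,P)-[270,80])*3)
f=shot('top','t5'); crop('t5','c16',245,180,375,280,6)
print((proj(f,[.572,-.019,.171])-[245,180])*6)
E
```

```text
t 6.4 tcp [ 0.5725 -0.0199  0.3032] yaw_x -84.11 tilt(z axis) [-4.e-04 -2.e-04 -1.e+00] F [ 0.6  0.6 -1.3] M [-0.02 -0.05 -0.  ] w 0.0131 q [ 0.1   0.26 -0.21  1.71  0.06  1.18 -1.6 ]
tool shift total [ -0.9   0.3 103.2] mm |103.2|
tool turn units [ 0.   -0.   -0.02]
shift in final tool frame [ -0.9   0.4 103.2]
[256.61907133 430.41959587]
[271.77052575 437.0705504 ]
[241.66749437 423.8563805 ]
[369.36282278 263.22017695]
```

View pics/c15.png

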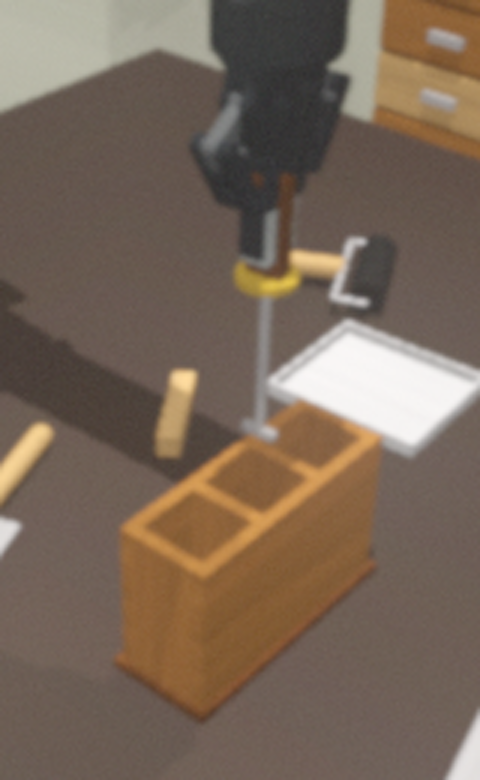

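View pics/c16.png

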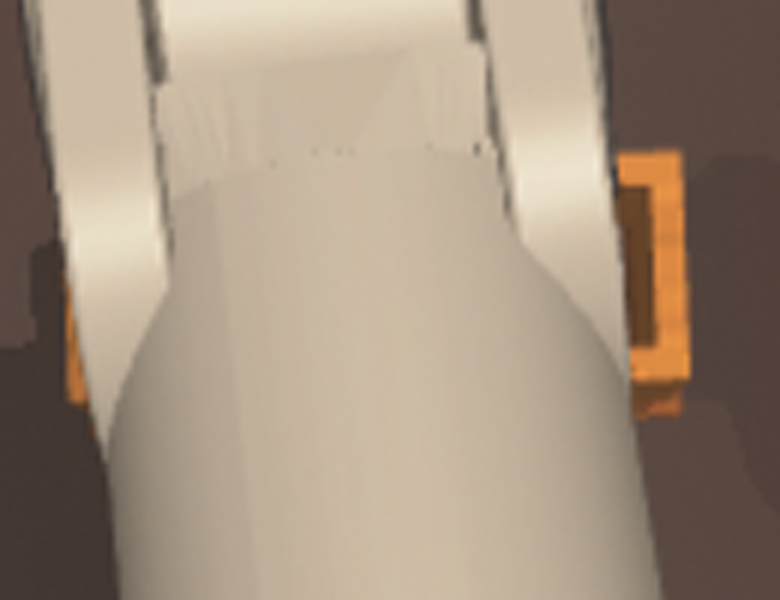

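>>> send_rows([
  [[-0.0009,0.0003,0.02],[0,0,0]],
  [[0,0,0.03],[0,0,0]],
  [[0,0,0.03],[0,0,0]],
  [[0,0,0.02],[0,0,0]],
  [[0,0,0.009],[0,0,0]],
  [[0,0,0.003],[0,0,0]],
  [[0,0,0],[0,0,0]],
])

```text
clock: 7.38
tcp_pos: [0.5728, -0.0185, 0.1919]
orientation: [-2.334, 2.102, -0.001]
contact_force: [-0.1, -0.2, -0.5]
grip_width: 0.0131
```

>>> send_rows([
  [[0,0,0.001],[0,0,0]],
  [[0,0,0.001],[0,0,0]],
  [[0,0,0.001],[0,0,0]],
  [[0,0,0.001],[0,0,0]],
])

```text
clock: 7.88
tcp_pos: [0.5723, -0.0186, 0.1873]
orientation: [-2.335, 2.102, -0.0]
contact_force: [-0.7, 0.2, -1.4]
grip_width: 0.0133
```

>>> send_rows([
  [[0,0,0.001],[0,0,0]],
  [[0,0,0.001],[0,0,0]],
  [[0,0,0],[0,0,0]],
])

```text
clock: 8.25
tcp_pos: [0.5722, -0.0186, 0.1852]
orientation: [2.335, -2.102, -0.0]
contact_force: [-0.3, 0.6, -1.4]
grip_width: 0.0129
```

>>> send_rows([
  [[0,0,0.001],[0,0,0]],
  [[0,0,0],[0,0,0]],
])

```text
clock: 8.5
tcp_pos: [0.5723, -0.0185, 0.1842]
orientation: [2.335, -2.102, -0.0]
contact_force: [-0.6, 0.2, -0.9]
grip_width: 0.0132
```

>>> send_rows([
  [[0,0,0.0005],[0,0,0]],
  [[0,0,0],[0,0,0]],
])

```text
clock: 8.75
tcp_pos: [0.5723, -0.0185, 0.1838]
orientation: [2.335, -2.102, 0.0]
contact_force: [-0.1, -0.4, -1.5]
grip_width: 0.0133
```

>>> send_rows([
  [[0,0,0.0007],[0,0,0]],
  [[0,0,0],[0,0,0]],
])

```text
clock: 9.0
tcp_pos: [0.5723, -0.0185, 0.183]
orientation: [2.335, -2.102, -0.0]
contact_force: [-1.0, -0.3, -1.8]
grip_width: 0.0129
```

>>> send_rows([
  [[0,0,0.0006],[0,0,0]],
  [[0,0,0],[0,0,0]],
])

```text
clock: 9.25
tcp_pos: [0.5722, -0.0186, 0.1825]
orientation: [2.335, -2.102, -0.0]
contact_force: [-0.2, -0.8, -1.1]
grip_width: 0.0134
```

>>> send_rows([
  [[0,0,0.0007],[0,0,0]],
  [[0,0,0],[0,0,0]],
])

```text
clock: 9.5
tcp_pos: [0.5722, -0.0186, 0.1817]
orientation: [2.335, -2.102, -0.0]
contact_force: [-0.1, -0.4, -1.1]
grip_width: 0.0128
```

>>> send_rows([
  [[0,0,0.0006],[0,0,0]],
  [[0,0,0],[0,0,0]],
])

```text
clock: 9.75
tcp_pos: [0.5723, -0.0186, 0.1812]
orientation: [2.335, -2.102, 0.0]
contact_force: [0.4, -0.1, -0.5]
grip_width: 0.0132
```

>>> send_rows([
  [[0,0,0.0006],[0,0,0]],
  [[0,0,0],[0,0,0]],
])

```text
clock: 10.0
tcp_pos: [0.5723, -0.0185, 0.1805]
orientation: [2.335, -2.102, -0.0]
contact_force: [0.6, -0.0, -0.5]
grip_width: 0.013
```

>>> send_rows([
  [[0,0,0.001],[0,0,0]],
  [[0,0,0.001],[0,0,0]],
  [[0,0,0],[0,0,0]],
])

```text
clock: 10.38
tcp_pos: [0.5722, -0.0185, 0.1785]
orientation: [2.335, -2.102, -0.0]
contact_force: [-0.2, 0.8, -0.5]
grip_width: 0.0134
```

>>> send_rows([
  [[0,0,0.001],[0,0,0]],
  [[0,0,0.001],[0,0,0]],
  [[0,0,0],[0,0,0]],
])

```text
clock: 10.75
tcp_pos: [0.5722, -0.0185, 0.1765]
orientation: [2.335, -2.102, -0.0]
contact_force: [-0.9, -0.1, -1.5]
grip_width: 0.0132
```

>>> send_rows([
  [[0,0,0.001],[0,0,0]],
  [[0,0,0.001],[0,0,0]],
  [[0,0,0],[0,0,0]],
])

```text
clock: 11.12
tcp_pos: [0.5722, -0.0186, 0.1745]
orientation: [2.335, -2.102, -0.0]
contact_force: [0.5, -0.7, -0.8]
grip_width: 0.0134
```

>>> send_rows([
  [[0,0,0.001],[0,0,0]],
  [[0,0,0.001],[0,0,0]],
  [[0,0,0],[0,0,0]],
])

```text
clock: 11.5
tcp_pos: [0.5722, -0.0185, 0.1725]
orientation: [2.335, -2.102, -0.0]
contact_force: [-0.2, 1.3, -1.8]
grip_width: 0.0128
```

>>> send_rows([
  [[0,0,0.001],[0,0,0]],
  [[0,0,0.001],[0,0,0]],
  [[0,0,0],[0,0,0]],
])

```text
clock: 11.88
tcp_pos: [0.5722, -0.0185, 0.1705]
orientation: [2.335, -2.102, -0.0]
contact_force: [0.2, -0.0, -1.0]
grip_width: 0.0129
```

>>> send_rows([
  [[0,0,0.001],[0,0,0]],
  [[0,0,0.0007],[0,0,0]],
  [[0,0,0],[0,0,0]],
])

```text
clock: 12.25
tcp_pos: [0.5723, -0.0185, 0.1688]
orientation: [2.335, -2.102, -0.0]
contact_force: [-0.3, -0.2, -1.0]
grip_width: 0.0134
```

>>> send_rows([
  [[0,0,0.0007],[0,0,0]],
  [[0,0,0],[0,0,0]],
])

```text
clock: 12.5
tcp_pos: [0.5723, -0.0185, 0.1682]
orientation: [2.335, -2.102, -0.0]
contact_force: [-0.2, 0.5, -1.0]
grip_width: 0.0134
```

>>> send_rows([
  [[0,0,0.0007],[0,0,0]],
  [[0,0,0],[0,0,0]],
])

```text
clock: 12.75
tcp_pos: [0.5723, -0.0185, 0.1674]
orientation: [2.335, -2.102, -0.0]
contact_force: [0.6, 0.3, -1.0]
grip_width: 0.0129
```

>>> send_rows([
  [[0,0,0.0007],[0,0,0]],
  [[0,0,0],[0,0,0]],
])

```text
clock: 13.0
tcp_pos: [0.5723, -0.0186, 0.1667]
orientation: [2.335, -2.102, -0.0]
contact_force: [1.1, 0.4, -0.7]
grip_width: 0.0133
```

>>> send_rows([
  [[0,0,0.0007],[0,0,0]],
  [[0,0,0],[0,0,0]],
])

```text
clock: 13.25
tcp_pos: [0.5723, -0.0185, 0.1661]
orientation: [-2.335, 2.102, -0.0]
contact_force: [0.7, 0.1, -1.4]
grip_width: 0.0128
```

>>> send_rows([
  [[0,0,0.0007],[0,0,0]],
  [[0,0,0],[0,0,0]],
])

```text
clock: 13.5
tcp_pos: [0.5726, -0.0185, 0.1661]
orientation: [-2.335, 2.102, -0.001]
contact_force: [-2.1, -0.5, 5.3]
grip_width: 0.0134
```

>>> send_rows([
  [[0,0,0.0005],[0,0,0]],
  [[0,0,0],[0,0,0]],
])

```text
clock: 13.75
tcp_pos: [0.5728, -0.0185, 0.1661]
orientation: [-2.334, 2.101, -0.001]
contact_force: [-1.6, -0.9, 8.2]
grip_width: 0.013
```

>>> send_rows([
  [[0,0,-0.003],[0,0,0]],
  [[0,0,-0.0017],[0,0,0]],
  [[0,0,0],[0,0,-0.5]],
  [[0,0,0],[0,0,-1]],
  [[0,0,0],[0,0,-1]],
  [[0,0,0],[0,0,-1]],
])

```text
clock: 14.5
tcp_pos: [0.5721, -0.0186, 0.1692]
orientation: [2.63, -1.718, -0.001]
contact_force: [-0.0, -0.5, -1.5]
grip_width: 0.013
```

```bash
python3 -c "
from h import *
state()"
```

```text
t 14.5 tcp [ 0.5721 -0.0186  0.1692] yaw_x -66.32 tilt(z axis) [-6.e-04 -0.e+00 -1.e+00] F [-0.  -0.5 -1.5] M [0.02 0.   0.06] w 0.013 q [ 0.14  0.39 -0.27  1.85  0.13  0.92 -1.35]
```

>>> send_rows([
  [[0,0,0],[0,0,-1]],
  [[0,0,0],[0,0,-1]],
  [[0,0,0],[0,0,-1]],
  [[0,0,0],[0,0,-1]],
  [[0,0,0],[0,0,-1]],
])

```text
clock: 15.12
tcp_pos: [0.5721, -0.0186, 0.1692]
orientation: [2.939, -1.108, -0.001]
contact_force: [0.5, 0.2, -1.0]
grip_width: 0.0131
```

>>> send_rows([
  [[0,0,0],[0,0,-1]],
  [[0,0,0],[0,0,-1]],
  [[0,0,0],[0,0,-1]],
  [[0,0,0],[0,0,-1]],
  [[0,0,0],[0,0,-1]],
  [[0,0,0],[0,0,-1]],
  [[0,0,0],[0,0,-1]],
  [[0,0,0],[0,0,0]],
])

```text
clock: 16.12
tcp_pos: [0.5721, -0.0187, 0.1693]
orientation: [-3.136, 0.179, 0.001]
contact_force: [-0.4, 0.5, -1.1]
grip_width: 0.0135
```

```bash
python3 -c "
from h import *
state()"
```

```text
t 16.12 tcp [ 0.5721 -0.0187  0.1693] yaw_x -6.54 tilt(z axis) [-5.e-04  1.e-04 -1.e+00] F [-0.4  0.5 -1.1] M [-0.04 -0.02 -0.03] w 0.0135 q [ 0.31  0.42 -0.49  1.84  0.24  0.94 -0.4 ]
```

>>> send_rows([
  [[0,0,-0.0015],[0,0,0]],
  [[0,0,-0.0015],[0,0,0]],
  [[0,0,-0.001],[0,0,0]],
  [[0,0,-0.0007],[0,0,0]],
  [[0,0,0],[0,0,0]],
])

```text
clock: 16.75
tcp_pos: [0.5721, -0.0185, 0.1741]
orientation: [3.137, -0.178, -0.001]
contact_force: [0.8, 0.6, -4.3]
grip_width: 0.0132
```

>>> send_rows([
  [[0,0,-0.001],[0,0,0]],
  [[0,0,-0.001],[0,0,0]],
  [[0,0,-0.002],[0,0,0]],
  [[0,0,-0.002],[0,0,0]],
  [[0,0,0],[0,0,0]],
])

```text
clock: 17.38
tcp_pos: [0.5725, -0.0185, 0.1806]
orientation: [-3.137, 0.178, -0.001]
contact_force: [-0.1, 0.5, -3.4]
grip_width: 0.0132
```

```bash
python3 -c "
from h import *
state()"
```

```text
t 17.38 tcp [ 0.5725 -0.0185  0.1806] yaw_x -6.49 tilt(z axis) [ 5.e-04  0.e+00 -1.e+00] F [-0.1  0.5 -3.4] M [0.01 0.03 0.02] w 0.0132 q [ 0.31  0.41 -0.49  1.83  0.23  0.96 -0.39]
```

>>> send_rows([
  [[0,0,-0.004],[0,0,0]],
  [[0,0,-0.008],[0,0,0]],
  [[0,0,-0.012],[0,0,0]],
  [[0,0,-0.012],[0,0,0]],
  [[0,0,-0.012],[0,0,0]],
  [[0,0,-0.012],[0,0,0]],
  [[0,0,-0.012],[0,0,0]],
  [[0,0,-0.012],[0,0,0]],
  [[0,0,-0.012],[0,0,0]],
  [[0,0,-0.012],[0,0,0]],
  [[0,0,-0.012],[0,0,0]],
  [[0,0,-0.012],[0,0,0]],
  [[0,0,-0.01],[0,0,0]],
  [[0,0,-0.005],[0,0,0]],
  [[0,0,-0.002],[0,0,0]],
  [[0,0,0],[0,0,0]],
])

```text
clock: 19.38
tcp_pos: [0.5722, -0.0186, 0.329]
orientation: [3.137, -0.178, -0.001]
contact_force: [0.3, -0.9, -4.8]
grip_width: 0.013
```

```bash
python3 - <<'E'
from h import *
plan([.470,.277,.33],-6.5)
f=shot('scene','s6'); crop('s6','c17',270,60,430,320,3)
E
```

```text
t 19.38 tcp [ 0.5722 -0.0186  0.329 ] yaw_x -6.49 tilt(z axis) [-4.e-04  0.e+00 -1.e+00] F [ 0.3 -0.9 -4.8] M [ 0.01 -0.   -0.02] w 0.013 q [ 0.34  0.27 -0.52  1.65  0.14  1.25 -0.32]
tool shift total [-134.9 -282.1   -0.9] mm |312.7|
tool turn units [0.   0.01 0.  ]
shift in final tool frame [-135.  -282.1   -1. ]
```

View pics/c17.png

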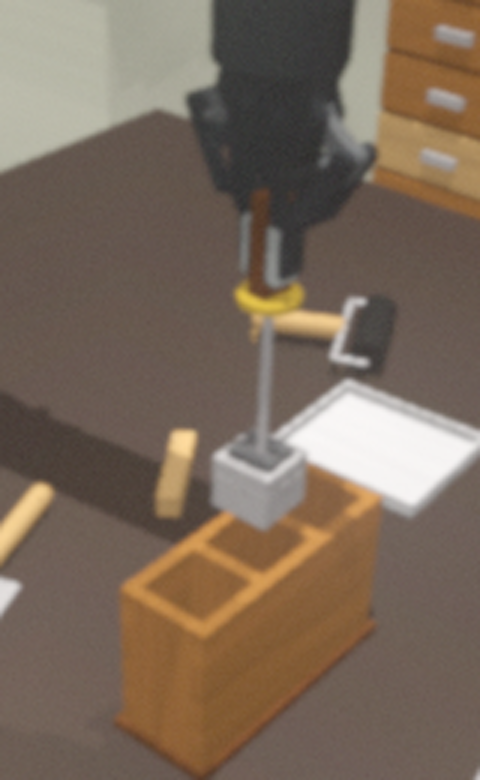

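>>> send_rows([
  [[-0.0022,-0.0045,0],[0,0,0]],
  [[-0.0043,-0.009,0],[0,0,0]],
  [[-0.0078,-0.0162,0],[0,0,0]],
  [[-0.0108,-0.0226,0],[0,0,0]],
  [[-0.0108,-0.0226,0],[0,0,0]],
  [[-0.0108,-0.0226,0],[0,0,0]],
  [[-0.0108,-0.0226,0],[0,0,0]],
  [[-0.0108,-0.0226,0],[0,0,0]],
  [[-0.0108,-0.0226,0],[0,0,0]],
  [[-0.0108,-0.0226,0],[0,0,0]],
  [[-0.0108,-0.0226,0],[0,0,0]],
  [[-0.0108,-0.0226,0],[0,0,0]],
  [[-0.0095,-0.0199,0],[0,0,0]],
  [[-0.0069,-0.0144,0],[0,0,0]],
  [[-0.0043,-0.009,0],[0,0,0]],
  [[-0.0022,-0.0045,0],[0,0,0]],
  [[0,0,0],[0,0,0]],
  [[0,0,0],[0,0,0]],
])

```text
clock: 21.68
tcp_pos: [0.4709, 0.275, 0.3292]
orientation: [3.136, -0.18, 0.0]
contact_force: [-0.3, -0.1, -4.2]
grip_width: 0.0131
```

```bash
python3 - <<'E'
from h import *
plan([.470,.277,.190],-6.5)
f=shot('scene','s7'); crop('s7','c18',300,20,460,240,3)
for n,P in (('tray c',[.4703,.278,.004]),):print((proj(f,P)-[300,20])*3)
E
```

```text
t 21.68 tcp [0.4709 0.275  0.3292] yaw_x -6.56 tilt(z axis) [ 0.e+00 -5.e-04 -1.e+00] F [-0.3 -0.1 -4.2] M [ 0.06  0.05 -0.04] w 0.0131 q [-0.07  0.25 -0.69  1.7   0.17  1.25 -0.91]
tool shift total [ -1.2  -2.  139.2] mm |139.2|
tool turn units [ 0.01 -0.   -0.01]
shift in final tool frame [ -1.1  -1.9 139.2]
[285.06126701 568.34147949]
```

View pics/c18.png

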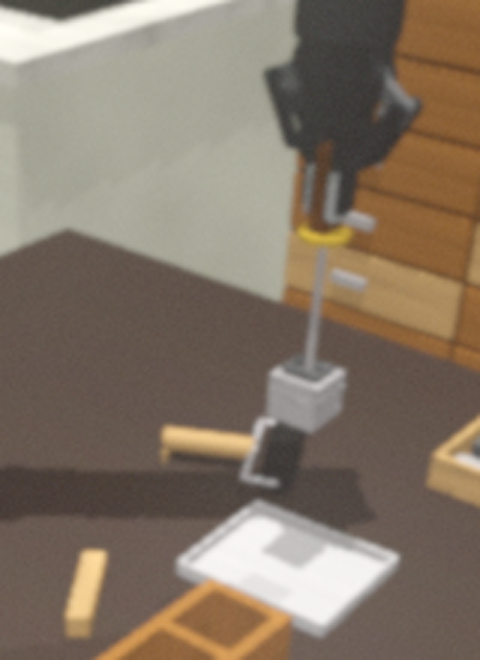

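>>> send_rows([
  [[-0.0005,-0.001,0.008],[0,0,0]],
  [[-0.0005,-0.001,0.015],[0,0,0]],
  [[0,0,0.022],[0,0,0]],
  [[0,0,0.022],[0,0,0]],
  [[0,0,0.022],[0,0,0]],
  [[0,0,0.022],[0,0,0]],
  [[0,0,0.016],[0,0,0]],
  [[0,0,0.01],[0,0,0]],
  [[0,0,0.006],[0,0,0]],
  [[0,0,0.003],[0,0,0]],
  [[0,0,0],[0,0,0]],
])

```text
clock: 23.1
tcp_pos: [0.4699, 0.278, 0.1836]
orientation: [-3.136, 0.178, -0.001]
contact_force: [0.5, -0.2, -4.2]
grip_width: 0.013
```

>>> send_rows([
  [[0,0,0.002],[0,0,0]],
  [[0,0,0.002],[0,0,0]],
  [[0,0,0.002],[0,0,0]],
  [[0,0,0.0015],[0,0,0]],
  [[0,0,0.001],[0,0,0]],
  [[0,0,0],[0,0,0]],
])

```text
clock: 23.85
tcp_pos: [0.4697, 0.2778, 0.1747]
orientation: [3.137, -0.178, -0.0]
contact_force: [-0.5, 0.4, -3.8]
grip_width: 0.013
```

>>> send_rows([
  [[0,0,0.001],[0,0,0]],
  [[0,0,0.0007],[0,0,0]],
  [[0,0,0.0007],[0,0,0]],
  [[0,0,0],[0,0,0]],
])

```text
clock: 24.35
tcp_pos: [0.4697, 0.2778, 0.1723]
orientation: [3.137, -0.178, -0.0]
contact_force: [-0.1, -0.5, -4.2]
grip_width: 0.0134
```

>>> send_rows([
  [[0,0,0.0007],[0,0,0]],
  [[0,0,0.0006],[0,0,0]],
  [[0,0,0.0006],[0,0,0]],
  [[0,0,0],[0,0,0]],
])

```text
clock: 24.85
tcp_pos: [0.47, 0.278, 0.1708]
orientation: [-3.136, 0.178, -0.001]
contact_force: [-0.3, -0.3, -2.2]
grip_width: 0.0129
```

>>> send_rows([
  [[0,0,0.0006],[0,0,0]],
  [[0,0,0.0006],[0,0,0]],
  [[0,0,0.0006],[0,0,0]],
  [[0,0,0],[0,0,0]],
])

```text
clock: 25.35
tcp_pos: [0.4697, 0.2779, 0.1686]
orientation: [-3.137, 0.178, 0.0]
contact_force: [0.3, 1.2, -0.6]
grip_width: 0.0129
```

>>> send_rows([
  [[0,0,0.0006],[0,0,0]],
  [[0,0,0.0004],[0,0,0]],
  [[0,0,0],[0,0,0]],
])

```text
clock: 25.72
tcp_pos: [0.4697, 0.2779, 0.1677]
orientation: [-3.137, 0.178, 0.0]
contact_force: [0.1, 0.0, -0.8]
grip_width: 0.0129
```

```bash
python3 - <<'E'
from h import *
state()
f=shot('scene','s8'); crop('s8','c19',350,140,440,230,8)
for yaw in (-10,1.8,15):
  c,s=np.cos(np.radians(yaw)),np.sin(np.radians(yaw))
  print(yaw,[((proj(f,[.47+c*a-s*b,.278+s*a+c*b,.048])-[350,140])*8).round().tolist() for a,b in ((.022,.022),(.022,-.022),(-.022,-.022),(-.022,.022))])
f=shot('top','t8'); crop('t8','c20',120,220,240,330,6)
E
```

```text
t 25.73 tcp [0.4697 0.2779 0.1677] yaw_x -6.49 tilt(z axis) [-0.  0. -1.] F [ 0.1  0.  -0.8] M [ 0.02 -0.05  0.05] w 0.0129 q [-0.13  0.41 -0.65  1.89  0.31  0.93 -1.04]
-10 [[467.0, 454.0], [370.0, 499.0], [278.0, 439.0], [374.0, 396.0]]
1.8 [[465.0, 443.0], [390.0, 499.0], [279.0, 450.0], [355.0, 396.0]]
15 [[458.0, 431.0], [411.0, 497.0], [285.0, 462.0], [334.0, 398.0]]
```

View pics/c19.png

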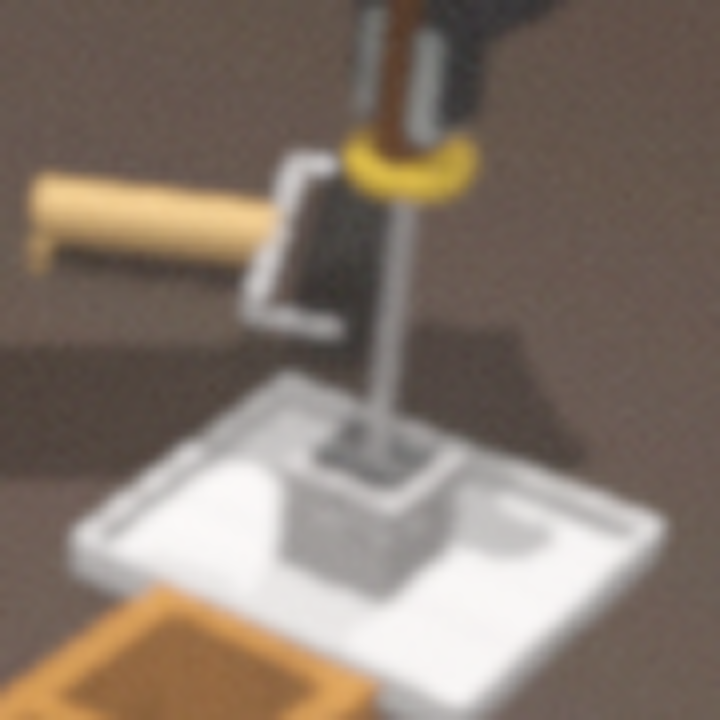

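View pics/c20.png

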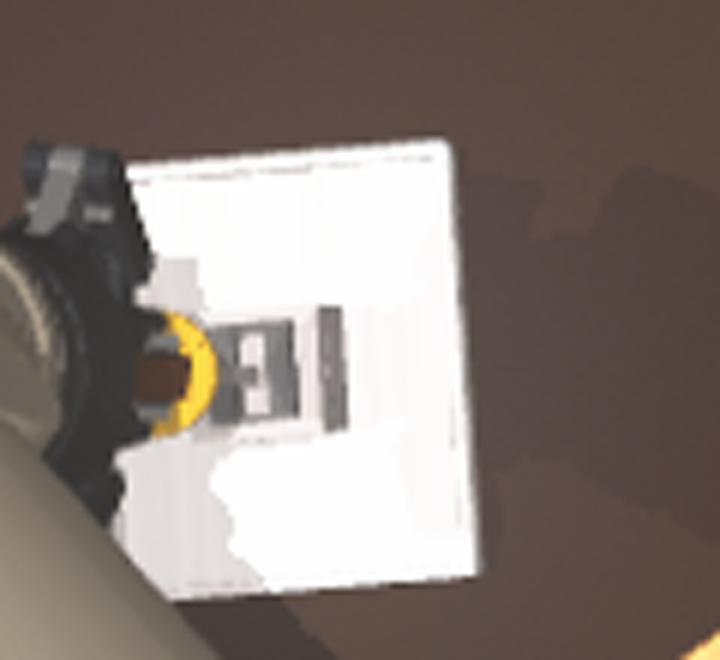

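```bash
python3 - <<'E'
from h import *
crop('t8','c21',150,268,184,296,22)
E
```

```text
(no output)
```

View pics/c21.png

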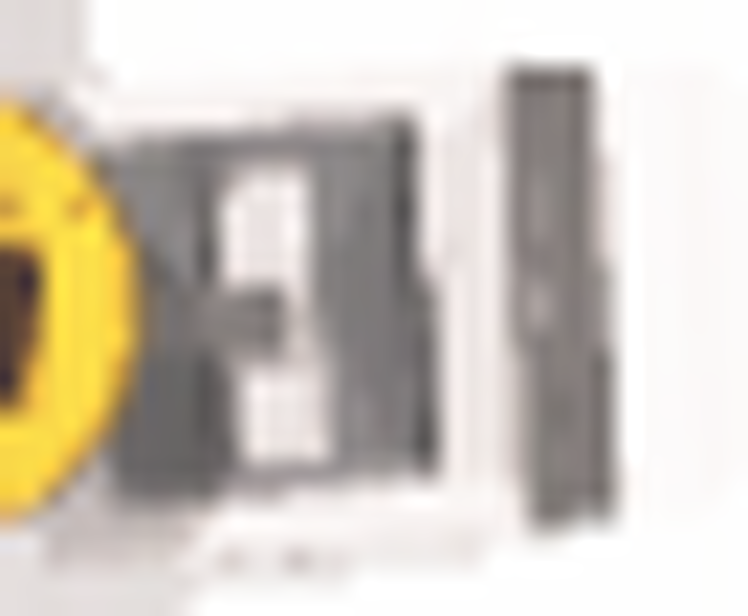

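```bash
python3 - <<'E'
from h import *
f=load('t8')
b=lambda u,v,z: back(f,150+u/22,268+v/22,z)
for a,c in (((218,170),(240,460)),((308,165),(330,460)),((412,125),(432,470)),((510,75),(530,520))):
    d=b(*a,.048)-b(*c,.048); print(np.degrees(np.arctan2(d[1],d[0])))
print('slot centre',b(274,315,.048))
plan([.47,.278,.1677],-86)
E
```

```text
4.911221370980024
4.810122158242937
3.8318284180305136
3.0573789236018114
slot centre [0.46835275 0.27539247 0.048     ]
t 25.82 tcp [0.4697 0.2779 0.1677] yaw_x -6.49 tilt(z axis) [-1.e-04  0.e+00 -1.e+00] F [-0.1 -0.6 -0.9] M [-0.    0.04 -0.01] w 0.0132 q [-0.13  0.41 -0.65  1.89  0.31  0.93 -1.04]
tool shift total [ 0.3 -0.2 -0. ] mm |0.3|
tool turn units [ 0.   0.  15.9]
shift in final tool frame [-0.1 -0.3 -0. ]
```

>>> send_rows([
  [[0,0,0],[0,0,1]],
  [[0,0,0],[0,0,1]],
  [[0,0,0],[0,0,1]],
  [[0,0,0],[0,0,1]],
  [[0,0,0],[0,0,1]],
  [[0,0,0],[0,0,1]],
  [[0,0,0],[0,0,1]],
  [[0,0,0],[0,0,1]],
  [[0,0,0],[0,0,1]],
  [[0,0,0],[0,0,1]],
  [[0,0,0],[0,0,1]],
  [[0,0,0],[0,0,1]],
  [[0,0,0],[0,0,1]],
  [[0,0,0],[0,0,1]],
  [[0,0,0],[0,0,1]],
  [[0,0,0],[0,0,0.8]],
  [[0,0,0],[0,0,0]],
])

```text
clock: 27.95
tcp_pos: [0.4696, 0.278, 0.1677]
orientation: [-2.308, 2.131, -0.0]
contact_force: [0.1, 0.1, -1.1]
grip_width: 0.0131
```

```bash
python3 - <<'E'
from h import *
state()
E
```

```text
t 27.95 tcp [0.4696 0.278  0.1677] yaw_x -85.43 tilt(z axis) [ 1.e-04  0.e+00 -1.e+00] F [ 0.1  0.1 -1.1] M [ 0.    0.02 -0.02] w 0.0131 q [-0.36  0.36 -0.36  1.91  0.16  0.9  -2.29]
```

>>> send_rows([
  [[0,0,-0.0015],[0,0,0]],
  [[0,0,-0.0015],[0,0,0]],
  [[0,0,-0.001],[0,0,0]],
  [[0,0,0],[0,0,0]],
])

```text
clock: 28.45
tcp_pos: [0.4698, 0.2778, 0.1718]
orientation: [-2.307, 2.132, -0.0]
contact_force: [0.1, -0.2, -2.0]
grip_width: 0.0129
```

>>> send_rows([
  [[0,0,-0.001],[0,0,0]],
  [[0,0,-0.001],[0,0,0]],
  [[0,0,-0.001],[0,0,0]],
  [[0,0,0],[0,0,0]],
])

```text
clock: 28.95
tcp_pos: [0.4698, 0.2779, 0.1748]
orientation: [-2.307, 2.132, -0.0]
contact_force: [-1.0, 0.0, -0.9]
grip_width: 0.0132
```

```bash
python3 - <<'E'
from h import *
state()
f=shot('top','t9'); crop('t9','c22',140,258,190,303,14)
E
```

```text
t 28.95 tcp [0.4698 0.2779 0.1748] yaw_x -85.49 tilt(z axis) [ 2.e-04  1.e-04 -1.e+00] F [-1.   0.  -0.9] M [-0.03 -0.01 -0.03] w 0.0132 q [-0.35  0.35 -0.36  1.9   0.16  0.91 -2.28]
```

View pics/c22.png

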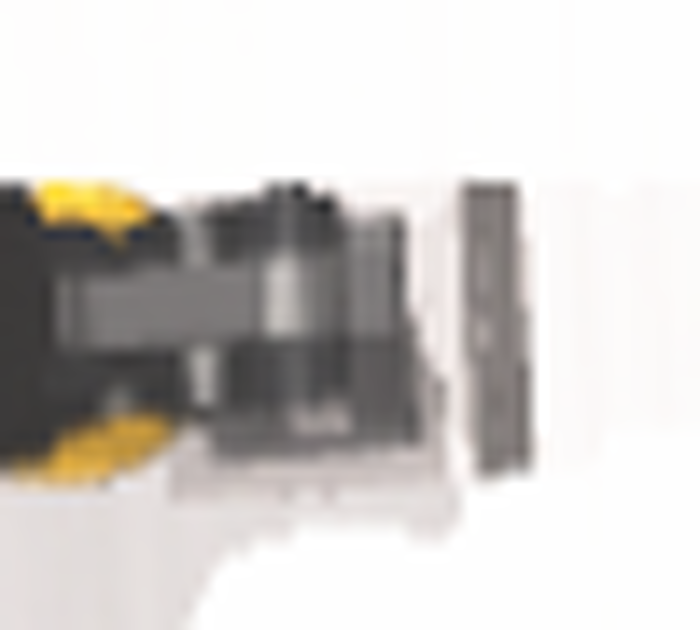

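Free of the plate (force stays at the picker's own weight). Continuing up slowly.

>>> send_rows([
  [[0,0,-0.002],[0,0,0]],
  [[0,0,-0.002],[0,0,0]],
  [[0,0,-0.002],[0,0,0]],
  [[0,0,-0.002],[0,0,0]],
  [[0,0,0],[0,0,0]],
])

```text
clock: 29.62
tcp_pos: [0.4698, 0.2779, 0.1829]
orientation: [-2.307, 2.132, -0.0]
contact_force: [-0.5, 0.5, -0.9]
grip_width: 0.0131
```

>>> send_rows([
  [[0,0,-0.004],[0,0,0]],
  [[0,0,-0.008],[0,0,0]],
  [[0,0,-0.02],[0,0,0]],
  [[0,0,-0.03],[0,0,0]],
  [[0,0,-0.03],[0,0,0]],
  [[0,0,-0.03],[0,0,0]],
  [[0,0,0],[0,0,0]],
])

```text
clock: 30.5
tcp_pos: [0.4708, 0.2788, 0.3076]
orientation: [-2.303, 2.129, -0.002]
contact_force: [0.5, -0.4, -1.6]
grip_width: 0.0131
```

```bash
python3 - <<'E'
from h import *
plan([.5215,-.3147,.320],-92.5)
f=shot('scene','s9'); crop('s9','c23',310,60,450,250,4)
E
```

```text
t 30.5 tcp [0.4708 0.2788 0.3076] yaw_x -85.49 tilt(z axis) [ 0.0046  0.0029 -1.    ] F [ 0.5 -0.4 -1.6] M [-0.04 -0.01 -0.01] w 0.0131 q [-0.33  0.22 -0.38  1.75  0.09  1.18 -2.22]
tool shift total [595.6  -3.9 -13.9] mm |595.8|
tool turn units [-0.05  0.03  1.4 ]
shift in final tool frame [590.8 -76.5 -12.4]
```

View pics/c23.png

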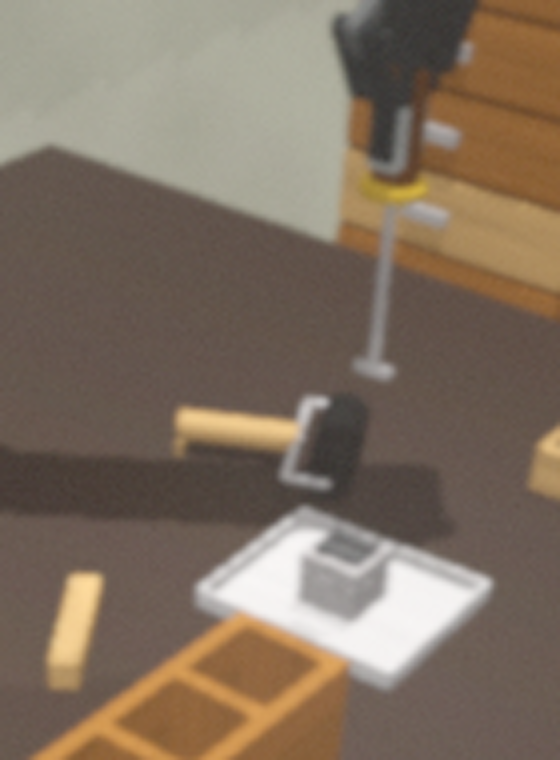

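>>> send_rows([
  [[0.015,0,-0.01],[0,0,0]],
  [[0.03,0,0],[0,0,0]],
  [[0.04,0,0],[0,0,0]],
  [[0.04,0,0],[0,0,0]],
  [[0.04,0,0],[0,0,0]],
  [[0.04,0,0],[0,0,0]],
  [[0.04,0,0],[0,0,0]],
  [[0.04,0,0],[0,0,0]],
  [[0.04,0,0],[0,0,0]],
  [[0.04,0,0],[0,0,0]],
  [[0.04,0,0],[0,0,0]],
  [[0.04,0,0],[0,0,0.2]],
  [[0.04,0,0],[0,0,0.2]],
  [[0.04,0,0],[0,0,0.4]],
  [[0.03,0,0],[0,0,0.4]],
  [[0.02,0,0],[0,0,0.2]],
  [[0.01,0,0],[0,0,0]],
  [[0,0,0],[0,0,0]],
  [[0,0,0],[0,0,0]],
])

```text
clock: 32.92
tcp_pos: [0.5087, -0.3042, 0.3147]
orientation: [-2.175, 2.266, 0.001]
contact_force: [-0.0, -0.6, -0.8]
grip_width: 0.0131
```

```bash
python3 - <<'E'
from h import *
plan([.522,-.3142,.305],-92.5)
E
```

```text
t 32.92 tcp [ 0.5087 -0.3042  0.3147] yaw_x -92.36 tilt(z axis) [ 1.e-04  8.e-04 -1.e+00] F [-0.  -0.6 -0.8] M [ 0.05 -0.02  0.  ] w 0.0131 q [ 0.38  0.27  0.06  1.66 -0.02  1.21 -1.16]
tool shift total [  9.5 -13.7   9.7] mm |19.3|
tool turn units [-0.    0.01  0.03]
shift in final tool frame [  9.4 -13.7   9.7]
```

>>> send_rows([
  [[0.0095,-0.0137,0.006],[0,0,0]],
  [[0,0,0],[0,0,0]],
  [[0,0,0],[0,0,0]],
])

```text
clock: 33.3
tcp_pos: [0.5217, -0.3155, 0.3084]
orientation: [2.173, -2.269, -0.001]
contact_force: [0.2, -0.4, -0.7]
grip_width: 0.013
```

```bash
python3 - <<'E'
from h import *
plan([.522,-.3142,.290],-92.5)
f=shot('top','t10'); crop('t10','c24',420,200,500,290,8)
for P in ([.522,-.3142,.175],[.51,-.3142,.175]): print((proj(f,P)-[420,200])*8)
f=shot('scene','s10'); crop('s10','c25',180,160,270,350,4)
for P in ([.522,-.3142,.175],[.51,-.3142,.175],[.534,-.3142,.175]): print((proj(f,P)-[180,160])*4)
E
```

```text
t 33.3 tcp [ 0.5217 -0.3155  0.3084] yaw_x -92.47 tilt(z axis) [-6.e-04  3.e-04 -1.e+00] F [ 0.2 -0.4 -0.7] M [ 0.05 -0.01  0.01] w 0.013 q [ 0.39  0.31  0.07  1.63 -0.02  1.21 -1.15]
tool shift total [-1.3 -0.3 18.4] mm |18.4|
tool turn units [0.01 0.   0.01]
shift in final tool frame [-1.3 -0.3 18.4]
[394.62593786 396.8003871 ]
[396.0695931  449.64166147]
[156.13798413 506.19106192]
[139.12434839 492.39942555]
[173.4524898  520.22659024]
```

View pics/c24.png

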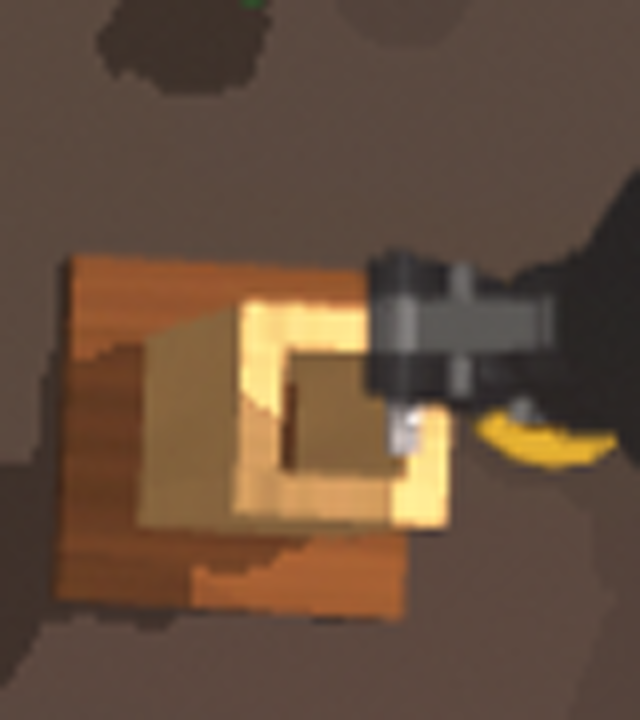

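View pics/c25.png

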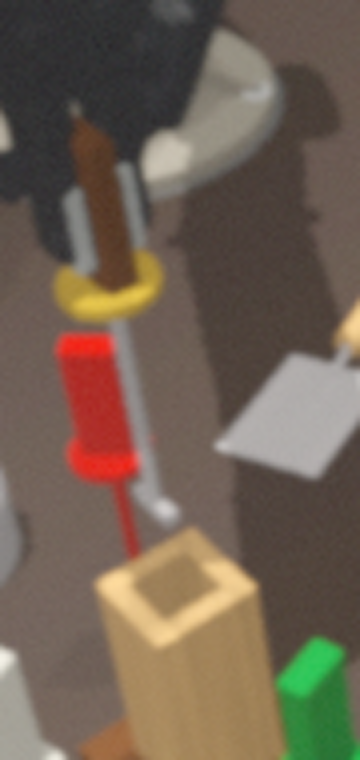

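```bash
python3 - <<'E'
from h import *
f=load('t10')
b=lambda u,v,z: back(f,420+u/8,200+v/8,z).round(4)
print('foot end',b(404,452,.175),'hole -x edge',b(345,473,.127),'hole +x edge',b(325,353,.127),'left edge',b(287,410,.127),'outer',b(450,525,.127),b(233,522,.127),b(238,300,.127))
g=load('s10')
b=lambda u,v,z: back(g,180+u/4,160+v/4,z).round(4)
print('scene hole corners',[b(*p,.127) for p in((222,578),(175,617),(133,585),(183,555))],'foot ends',b(140,485,.175),b(170,512,.175))
E
```

```text
foot end [ 0.5094 -0.316   0.175 ] hole -x edge [ 0.5066 -0.3142  0.127 ] hole +x edge [ 0.5351 -0.3102  0.127 ] left edge [ 0.5217 -0.3008  0.127 ] outer [ 0.4941 -0.3387  0.127 ] [ 0.4953 -0.2874  0.127 ] [ 0.5479 -0.2898  0.127 ]
scene hole corners [array([ 0.5346, -0.2969,  0.127 ]), array([ 0.5379, -0.3247,  0.127 ]), array([ 0.5095, -0.3261,  0.127 ]), array([ 0.511 , -0.3002,  0.127 ])] foot ends [ 0.5066 -0.3113  0.175 ] [ 0.529  -0.3123  0.175 ]
```

>>> send_rows([
  [[-0.001,-0.0003,0.01],[0,0,0]],
  [[0,0,0.02],[0,0,0]],
  [[0,0,0.008],[0,0,0]],
  [[0,0,0],[0,0,0]],
])

```text
clock: 33.9
tcp_pos: [0.5215, -0.3145, 0.27]
orientation: [2.172, -2.269, -0.002]
contact_force: [0.4, -0.4, -1.8]
grip_width: 0.013
```

```bash
python3 - <<'E'
from h import *
plan([.522,-.3145,.26],-92.5)
f=shot('scene','s11'); crop('s11','c26',180,200,270,350,5)
f=shot('top','t11'); crop('t11','c27',420,200,500,290,8)
E
```

```text
t 33.9 tcp [ 0.5215 -0.3145  0.27  ] yaw_x -92.48 tilt(z axis) [-1.3e-03  7.0e-04 -1.0e+00] F [ 0.4 -0.4 -1.8] M [ 0.02 -0.03 -0.01] w 0.013 q [ 0.39  0.34  0.06  1.68 -0.02  1.13 -1.15]
tool shift total [ 0.  -0.5 10. ] mm |10.0|
tool turn units [0.01 0.01 0.  ]
shift in final tool frame [ 0.  -0.5 10. ]
```

View pics/c26.png

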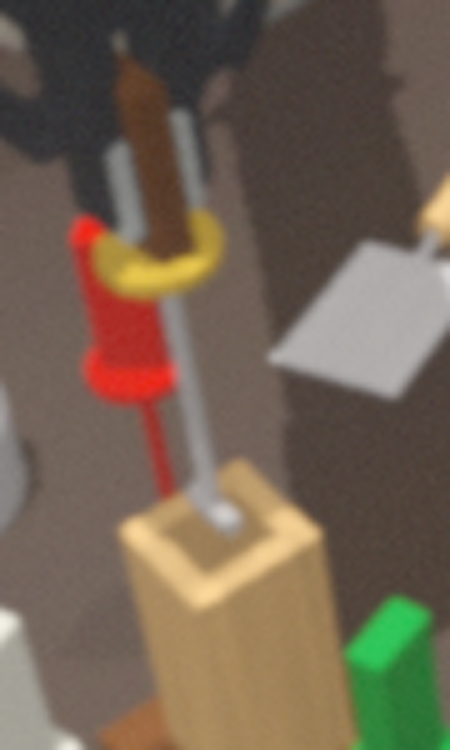

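View pics/c27.png

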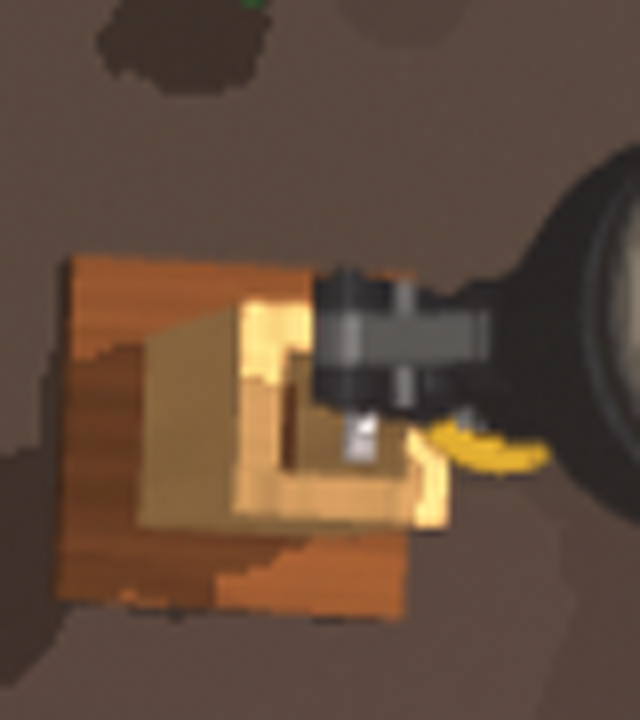

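>>> send_rows([
  [[0,-0.0007,0.006],[0,0,0]],
  [[0,0,0.006],[0,0,0]],
  [[0,0,0.004],[0,0,0]],
  [[0,0,0],[0,0,0]],
])

```text
clock: 34.5
tcp_pos: [0.5223, -0.3146, 0.2542]
orientation: [2.173, -2.269, -0.001]
contact_force: [-0.2, -0.6, -1.7]
grip_width: 0.013
```

>>> send_rows([
  [[0,0,0.01],[0,0,0]],
  [[0,0,0.015],[0,0,0]],
  [[0,0,0.015],[0,0,0]],
  [[0,0,0],[0,0,0]],
])

```text
clock: 35.0
tcp_pos: [0.5215, -0.3142, 0.2126]
orientation: [2.172, -2.268, -0.005]
contact_force: [-0.7, 1.0, -1.1]
grip_width: 0.013
```

>>> send_rows([
  [[0,0,0.015],[0,0,0]],
  [[0,0,0.02],[0,0,0]],
  [[0,0,0.015],[0,0,0]],
  [[0,0,0.008],[0,0,0]],
  [[0,0,0.004],[0,0,0]],
  [[0,0,0],[0,0,0]],
])

```text
clock: 35.75
tcp_pos: [0.5227, -0.3149, 0.1528]
orientation: [-2.173, 2.269, -0.0]
contact_force: [-0.2, 0.1, -1.5]
grip_width: 0.0137
```

>>> send_rows([
  [[0,0,0.002],[0,0,0]],
  [[0,0,0.001],[0,0,0]],
  [[0,0,0],[0,0,0]],
])

```text
clock: 36.12
tcp_pos: [0.5226, -0.3148, 0.1498]
orientation: [-2.173, 2.269, -0.0]
contact_force: [-0.2, 0.6, -0.9]
grip_width: 0.0131
```

```bash
python3 - <<'E'
from h import *
plan([.522,-.3145,.144],-92.5)
E
```

```text
t 36.12 tcp [ 0.5226 -0.3148  0.1498] yaw_x -92.49 tilt(z axis) [ 2.e-04 -1.e-04 -1.e+00] F [-0.2  0.6 -0.9] M [ 0.02  0.03 -0.01] w 0.0131 q [ 0.4   0.46  0.05  1.8  -0.03  0.89 -1.15]
tool shift total [-0.3  0.6  5.8] mm |5.9|
tool turn units [-0. -0.  0.]
shift in final tool frame [-0.3  0.6  5.8]
```

>>> send_rows([
  [[0,0,0.0015],[0,0,0]],
  [[0,0,0.0015],[0,0,0]],
  [[0,0,0.001],[0,0,0]],
  [[0,0,0],[0,0,0]],
])

```text
clock: 36.62
tcp_pos: [0.5225, -0.3147, 0.1456]
orientation: [2.173, -2.269, -0.0]
contact_force: [-0.1, 0.3, -2.0]
grip_width: 0.0131
```

>>> send_rows([
  [[0,0,0.0007],[0,0,0]],
  [[0,0,0.0005],[0,0,0]],
  [[0,0,0],[0,0,0]],
])

```text
clock: 37.0
tcp_pos: [0.5226, -0.3147, 0.1444]
orientation: [2.173, -2.269, -0.0]
contact_force: [-0.3, -0.1, -1.4]
grip_width: 0.0133
```

>>> send_rows([
  [[0,0,0.0005],[0,0,0]],
  [[0,0,0],[0,0,0]],
])

```text
clock: 37.25
tcp_pos: [0.5226, -0.3148, 0.1442]
orientation: [-2.173, 2.269, -0.0]
contact_force: [-1.0, 0.2, 1.1]
grip_width: 0.0133
```

>>> send_rows([
  [[0,0,0],[0,0,0]],
  [[0,0,0],[0,0,0]],
  [[0,0,0],[0,0,0]],
  [[0,0,0],[0,0,0]],
  [[0,0,0],[0,0,0]],
  [[0,0,0],[0,0,0]],
], fingers=100)

```text
clock: 38.0
tcp_pos: [0.5226, -0.3148, 0.144]
orientation: [-2.173, 2.269, -0.0]
contact_force: [-0.2, -0.4, -0.1]
grip_width: 0.0516
```

```bash
python3 - <<'E'
from h import *
state()
f=shot('scene','s12'); crop('s12','c28',160,200,300,350,5)
E
```

```text
t 38.0 tcp [ 0.5226 -0.3148  0.144 ] yaw_x -92.48 tilt(z axis) [ 0. -0. -1.] F [-0.2 -0.4 -0.1] M [-0.    0.01  0.02] w 0.0516 q [ 0.4   0.46  0.05  1.8  -0.03  0.88 -1.15]
```

View pics/c28.png

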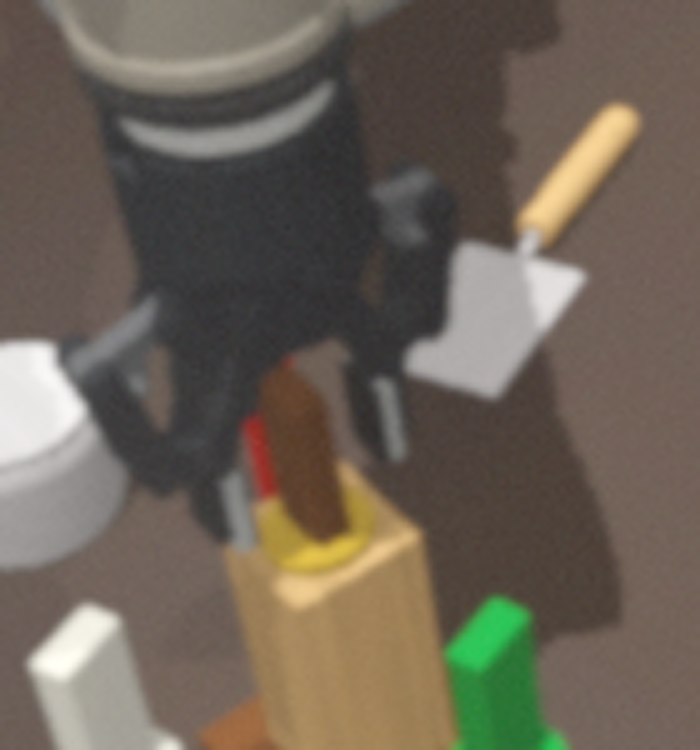

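The picker hangs in the stand with its collar on the rim, at about crop (315,540). Retreating straight up.

>>> send_rows([
  [[0,0,-0.005],[0,0,0]],
  [[0,0,-0.015],[0,0,0]],
  [[0,0,-0.03],[0,0,0]],
  [[0,0,-0.03],[0,0,0]],
  [[0,0,-0.03],[0,0,0]],
  [[0,0,-0.03],[0,0,0]],
  [[0.02,0.03,-0.01],[0,0,0]],
  [[0.04,0.04,0],[0,0,0]],
  [[0.05,0.03,0],[0,0,0]],
  [[0.05,0.02,0],[0,0,0]],
  [[0.04,0.02,0],[0,0,0]],
  [[0,0,0],[0,0,0]],
  [[0,0,0],[0,0,0]],
])

```text
clock: 39.67
tcp_pos: [0.3746, -0.508, 0.2947]
orientation: [-2.173, 2.268, -0.001]
contact_force: [0.3, -0.8, -0.2]
grip_width: 0.0519
```

```bash
python3 - <<'E'
from h import *
state()
shot('scene','s13'); shot('top','t13')
im=cv2.imread('pics/t13.png')[150:350,110:550]; cv2.imwrite('pics/c29.png',cv2.resize(im,None,fx=1.8,fy=1.8,interpolation=cv2.INTER_CUBIC))
E
```

```text
t 39.67 tcp [ 0.3746 -0.508   0.2947] yaw_x -92.47 tilt(z axis) [ 1.1e-03  1.0e-04 -1.0e+00] F [ 0.3 -0.8 -0.2] M [ 0.05 -0.02 -0.02] w 0.0519 q [ 0.7   0.36  0.18  1.6  -0.07  1.19 -0.72]
```

View pics/s13.png

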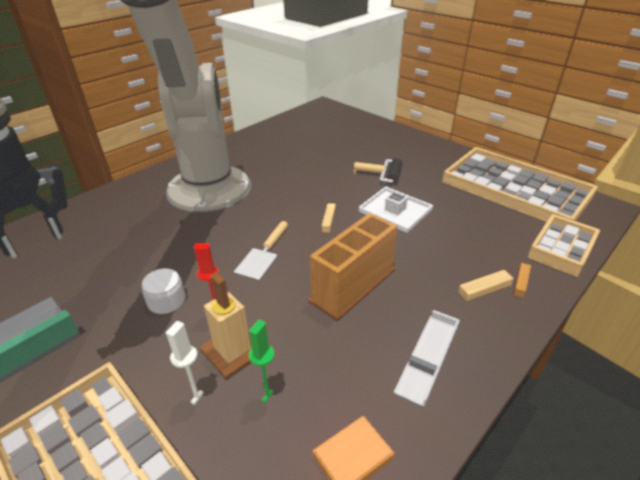

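View pics/c29.png

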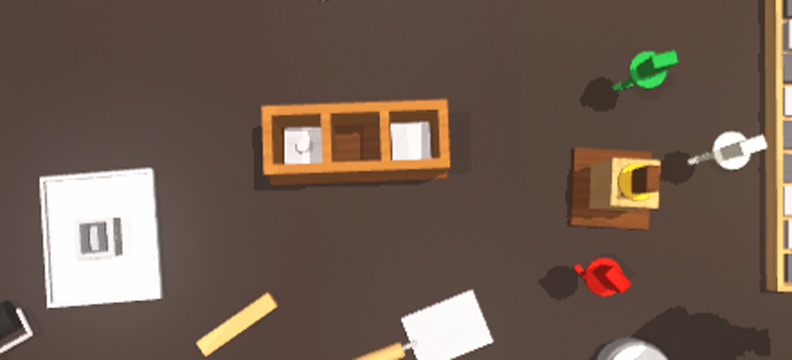

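The die stands upright in the tray (crop 98,238). The middle well is empty and the stub and plain blocks are still in theirs. The picker hangs in its stand (crop 637,182) and the arm is clear, so I'm handing in.

```bash
python3 - <<'E'
from h import *
print(r.hand_in())
E
```

```text
the job is handed in; nothing more can be done
None
```

The job is done and was handed in at about 39.7 s of the 72 s allowed. The die stands upright on the tray's floor, the picker hangs in its stand, and the other two blocks are still in their wells.

- **Fetching:** I gripped the dark-handled picker from the stand and lined the foot up with the slot seen in the top picture. It slid in on the way down, so no turning search was needed. I felt the cavity floor with at most about 9 N, backed off, turned the foot about 78° under the plate and lifted.
- **Setting down:** The die touched down in the tray's middle in steps under 1 mm. I then turned the foot back to the slot and drew it out; the force stayed near the picker's own weight. The fingers never came near the die.
- **Returning:** I lowered the picker until its collar rested on the stand, released it and moved the arm well clear.
- **Last checks:** The final pictures show everything as described above and the look-alikes undisturbed. The wrist force read near zero.
- **Disagreements:** The two cameras differed by about 2–3 mm on the positions of the rack and stand, so I used a compromise. One rough scene-camera reading of the foot over the stand was about 5 mm off, but the top camera agreed and the foot went in without touching.

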